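Snap ring held open at the axle groove

ROBOT

A 6-joint arm with a two-finger parallel gripper is mounted at the origin on the work surface. World frame = base frame: x ahead of the robot, y to its left, z up, the work surface at z = 0. Lengths are in m, angles in degrees, forces in N, time in s.
With the tool pointing down it reaches from about 0.275 to 0.775 m from the base axis. Payload 14.6 kg.
Tool frame: the origin (TCP) lies midway between the tips of the shut fingers; the grasp point (between the pads) lies 19 mm behind it; z points along the fingers, y is the line along which they close (so a half turn about z gives the same grasp; the last joint's range is limited). The gripper opens to 85 mm and grips with 20 to 120 N. Pads are 22 mm wide; open, the fingers measure 114 mm over their backs; the gripper's body (76 mm by 85 mm) begins 54 mm behind the grasp point. The pads swing forward as they close: fully open they stand 13 mm farther back than shut.
Start: joints at [67.248, 15.075, -2.767, 72.158, 0, 81.102], TCP at [0.126, 0.51, 0.231] pointing down, gripper open.
Joint ranges: [-151.79, 151.79], [-50.71, 97.33], [-67.44, 78.34], [-121.81, 120.89], [-77.56, 73.72], [-180, 180]. Speed limits (degrees/s): [108.29, 108.29, 147.25, 159.86, 180, 180].

INTERFACE

Orientations are given as a 3x3 rotation matrix whose columns are the frame's x, y, z axes.
In Python, from cell import r, vision, workorder gives the robot as it stands. The module is installed in compiled form; this text tells all that it offers.
- The arm moves only by the tool jog_arm, never from a script. Its argument "motion" is a list of rows, each a list of 5 numbers: the shift along the tool's x, y, z in m, then the turn about the tool's z in degrees, then the gripper command: -1 is shut, 1 is fully open, values between are in proportion. A call has 1 to 12 rows; each row shifts and turns the commanded pose from where the row before left it, along the tool's axes as they then stand; what a row does not reach is not made up. A row lasts 1/12 s, in which the tool goes at most 41.7 mm and 7.16 degrees, less where a joint would pass 70% of its speed; a pose out of reach is approached as far as the arm can. A call is refused whole if a number of a shift passes 0.0417 or a number of a turn 7.16, either way. A call with a gripper value outside its range is refused whole. The fingers move at their own pace and stop on an object; "grip_force" is the grip in N (left out, the last holds). Time passes only in rows, so rows that do not move let the fingers close. It gives the time, the measured TCP pose, the force, the opening and the grip force at its end, in the units of the state.
- r.get_state(): the state, without advancing time (a new reading comes with each control period).
- vision.snapshot(name): name is "scene" or "side" or "wrist"; returns a dict with "color" (480x640x3 uint8, red, green, blue), "K" (3x3 intrinsics, pixels), "R" (3x3) and "t" (3): a world point X has camera coordinates R X + t. Camera axes: x right, y down, z forward; pixel columns grow to the right and rows downward; lengths in m; the calibration is good to about 2 mm. A picture is of the moment at which its call begins. There is no depth.
- workorder.finish_job(): hands the job in; it is judged then, once.
The state is a dict: "time_s": time; "q": joint angles; "joint_velocities": joint speeds; "joint_torque": joint torques, N m; "tcp_pos": TCP position; "eef_rot": TCP orientation; "contact_force": force on the tool from outside, world axes, zero at the start; "wrist_torque": the same for the moment, N m; "grip_width": opening from 0.0 (shut) to 1.0 (fully open); "gripper_force": force on a finger pad.
Only numpy, scipy, OpenCV 4.12 (cv2) and the standard library are available. Lean on these libraries where they do the work, as an engineer would, in place of code of your own. Each camera call takes 0.05 s, during which the arm holds its last target. There are 200 camera calls.

TASK

Fold both flaps of the small carton right back, past upright; then, with the circlip pliers from the wooden block and never with the fingers on the ring, put the two blades into the eyes of the snap ring in the carton, squeeze to spread it and lift it out. Slide the spread ring level down over the end of the wheel's axle stub to the groove just above the brass washer, without ramming it. Finish there still holding the pliers squeezed, so that the ring stays spread at the groove for the teacher to check, and leave everything else on the table undisturbed.

Things in the scene. Friction and masses are not known exactly. Their poses are not given: they have to be found in the camera images.
- carton: open-topped cardboard carton fixed to the table, 160 mm along its x, 118 mm along its y, 55 mm high, walls and floor 3 mm; origin at the centre of its underside, z up. The snap ring lies flat on its floor, a brass bush (24 mm across, 18 mm tall) stands in one corner
- flap_left (a joint): angle (rad) of the flap hinged along the rim on the carton's +y side: 0 lies flat closed, 1.57 upright, up to 2.7 folded back outwards; starts part-way (0.8 to 1.15), so that there is a gap of 35 mm or more between the two free edges; stays where it is left (stiff crease, under 1 N at its edge). Each flap is 156 mm long, 56 mm from crease to free edge, 3 mm thick
- flap_right (a joint): the same for the flap on the carton's -y side
- tool_block: wooden tool block fixed to the table, 110 mm (its x) by 96 mm (its y) by 62 mm high, origin at the centre of its underside. The pliers stand in a slot in its middle, 16 mm (x) by 68 mm (y), wide enough to squeeze them in it. A stubby screwdriver and a hex key stand fixed 40 mm to its +x, up to 96 mm above the table
- pliers: loose external circlip pliers, 140 mm long (0.13 to 0.21 kg), upright, handles up; origin at the pivot in the steel joint, 70 mm above the table at the start; z towards the handle ends, the handles move along y, the joint is 24 by 30 by 16 mm. The two blue handles are 12 mm wide (x), 7 mm thick (y) and reach from 26 to 84 mm above the pivot. Squeezing the handles together spreads the blades
- pliers_grip (a point): half-way between the handles, 62 mm above the pivot, in the axes of the pliers: the place to grip, from above, closing along the pliers' y. Outside width over the handles there about 57 mm relaxed (70 mm at their tops) and 20 mm fully squeezed, when they are parallel and a stop in the joint ends the travel. About 4 N a side to begin to squeeze, about 13 N with the ring spread
- pliers_left (a joint): angle (rad) of the left (+y) arm of the pliers: 0 relaxed, 0.30 fully squeezed at the stop, springs back; the right arm moves equally. As they spread, the blades also rise 5 mm towards the joint
- pliers_left_tip (a point): middle of the left blade: 5 mm wide (x), 2.6 mm thick (y), 6 mm long below a 12 by 9 mm shoulder; this point lies 52 mm below the pivot, the blade's end 3 mm farther. The two blades are 18 mm apart relaxed, 22.5 mm at joint 0.045, 48 mm at 0.30 (10.4 mm more for each 0.1 rad)
- pliers_right_tip (a point): middle of the right (-y) blade
- ring: loose steel snap ring (30 g), a C-shaped band 5 mm wide and 5 mm thick, bore 27 mm closed, lying flat; origin on the underside at the bore centre, z up; the gap with the two eyes is on its +x side, the eyes apart along y
- ring_center (a point): centre of the ring's bore, half-way up its thickness (closed ring). With the ring fully spread the bore is widest when the shaft's axis lies 3.5 mm to the +x side (towards the eyes) of this point, with then about 1.5 mm to spare all round
- ring_left_eye (a point): centre of the eye of the left (+y) limb: an opening through the limb, 9 mm along the limb by 7 mm across; relaxed it lies 20 mm to +x and 11.3 mm to +y of the bore centre (the eyes are 22.6 mm apart), turned 0.32 rad inwards
- ring_right_eye (a point): the same for the right (-y) limb
- ring_left (a joint): how far the left limb is spread (rad): 0 relaxed, about 0.31 with the pliers fully squeezed; springs back, about 7 N at the eye fully spread
- ring_right (a joint): the same for the right limb
- axle: trolley wheel (110 mm across) lying flat on an upright steel axle stub, bolted to a 120 mm square plate fixed to the table; origin at the centre of the underside, z up
- axle_groove (a point): on the shaft's axis at mid-height of the groove (9 mm tall, 25 mm across), 62.5 mm above the table. The groove's lower edge is the top of the brass washer (42 mm across), so a ring resting on the washer sits 2 mm below this point with its centre and is in the groove. The shaft above is 30 mm across and ends 81 mm above the table, chamfered to 24 mm over the last 5 mm
- clay_tub: yellow clay tub with a blue lid, 72 mm across, 75 mm tall; bystander; origin at its foot
- clay_vase: slim red clay model, 72 mm across at the foot, 125 mm tall; bystander; origin at its foot
- glue_stick: green glue stick, 26 mm across, 95 mm tall; bystander; origin at its foot
- pen_bowl: white bowl of pens, 110 mm across; bystander; origin at its foot
- pencil_case: blue pencil case, 210 x 90 x 50 mm; bystander; origin at its foot
- spare_tyre: black tyre, 110 mm across; bystander; origin at its foot
- bush: brass bush in the carton, 24 mm across, 18 mm tall; bystander; origin at its foot
Things that resemble listed ones, but are neither listed nor needed, are in the scene too. Of the things that look like the carton, the larger one is meant. Of the things that look like the pliers, the smaller one is meant.

How it is judged (in metres and radians):
On the way, in this order (a step that is already met when the one before it is completed fails the run):
1. both carton flaps are folded back past upright (value of joint each of flap_left, flap_right above 1.7 rad), for 0.2 s.
2. the ring is lifted out of the carton, spread on the blades of the pliers (height (world z) of ring_center above 0.075 m and value of joint each of ring_left, ring_right above 0.2 rad and contact force between pliers and ring above 1 N and contact force between the fingers and pliers above 3 N), for 0.2 s.
At the end, for the whole second after the job is handed in: The ring is round the shaft at the groove (height within -3.2 and +2.5 mm of it), level within 8 degrees, still, both limbs spread over 0.2 rad by the blades, the pliers gripped and squeezed, pressing on the axle with under 20 N, and both flaps still folded back (z of ring_center in the frame of axle_groove between -0.0032 and 0.0025 m and horizontal distance between ring_center and axle_groove below 0.009 m and angle between ring_center's own z axis and vertical below 0.15 rad and value of joint each of ring_left, ring_right, pliers_left above 0.2 rad and contact force between the fingers and pliers above 5 N and contact force between pliers and ring above 1 N and contact force between axle and anything else below 20 N and linear speed of each of ring, pliers below 0.02 m/s and value of joint each of flap_left, flap_right above 1.6 rad); the arm keeps its last pose, push and grip.
It fails at once if the fingers touch the ring (contact force between the fingers and ring above 0.5 N).
It fails at once if the axle is rammed with more than 40 N (contact force between axle and anything else above 40 N).
It fails at once if a bystander is moved more than 30 mm or knocked over (distance of any of clay_tub, clay_vase, glue_stick, pen_bowl, pencil_case, spare_tyre, bush from where it was at the start of the episode above 0.03 m or angle between any of clay_tub, clay_vase, glue_stick, pen_bowl, pencil_case, spare_tyre, bush's own z axis and vertical above 0.5 rad).
It also fails if it takes over 61 s, if anything falls off the work surface, if the arm or the gripper's body presses on something with over 40 N, if the wrist force passes 120 N, or if a joint passes its speed limit or range.

## Working session

There is one attempt and no reset: what is moved stays moved. The work goes in short steps, Python scripts to look and compute and a tool call to move; the robot and the scene stay as the last step left them, time stands still between calls to the robot, and variables do not carry over. Pictures are saved under pics/ and viewed, at most 10 in all, crops included, and the job is handed in when it is done.

Besides the shell and the picture viewer there is one more tool, called after "Emit:" in YAML: its name, and indented under it one key for each argument. jog_arm: Moves the arm, as the interface text tells. Its arguments: {"type":"object","properties":{"motion":{"type":"array","items":{"type":"array","items":{"type":"number"}}},"grip_force":{"type":"number"}},"required":["motion"]}

```bash
mkdir -p pics; cat > h.py <<'E'
import numpy as np, cv2, pickle
from cell import r, vision, workorder
def snap(n,f):
    s=vision.snapshot(n); cv2.imwrite(f'pics/{f}.png',s['color'][:,:,::-1]); pickle.dump(s,open(f'pics/{f}.pkl','wb')); return s
def load(f): return pickle.load(open(f'pics/{f}.pkl','rb'))
def proj(s,X):
    c=np.atleast_2d(X)@s['R'].T+s['t']; p=c@s['K'].T; return p[:,:2]/p[:,2:]
def onz(s,uv,z):
    uv=np.atleast_2d(uv); d=np.c_[uv,np.ones(len(uv))]@np.linalg.inv(s['K']).T@s['R']; o=-s['R'].T@s['t']
    return o+d*((z-o[2])/d[:,2:])
def crop(f,x,y,w,h,k,out):
    im=cv2.imread(f'pics/{f}.png')[y:y+h,x:x+w]; cv2.imwrite(f'pics/{out}.png',cv2.resize(im,None,fx=k,fy=k,interpolation=cv2.INTER_CUBIC))
E
python3 - <<'E'
from h import *
np.set_printoptions(precision=3,suppress=True)
a=snap('scene','sc0'); b=snap('side','si0')
for s in (a,b): print(s['K'][0,0],-s['R'].T@s['t'],s['R'][2])
print(r.get_state())
E
```

```text
579.7919425375186 [1.157 0.904 0.975] [-0.454 -0.652 -0.608]
613.0067010333111 [-0.359 -1.017  0.986] [ 0.547  0.641 -0.539]
{'time_s': 0.1, 'q': array([67.246, 15.096, -2.799, 72.159, -0.001, 81.101]), 'joint_velocities': array([ 0.074, -0.016,  0.124,  0.047,  0.076,  0.059]), 'joint_torque': array([  0.003, -63.858,  38.506,   0.01 ,  -0.   ,  -0.   ]), 'tcp_pos': array([0.126, 0.509, 0.231]), 'eef_rot': array([[-0.971,  0.239, -0.   ],
       [ 0.239,  0.971, -0.001],
       [ 0.   , -0.001, -1.   ]]), 'contact_force': array([ 0.18 , -0.443,  1.033]), 'wrist_torque': array([ 0.007, -0.052,  0.012]), 'gripper_force': 0.0, 'grip_width': 0.9943824111623538}
```

View pics/sc0.png

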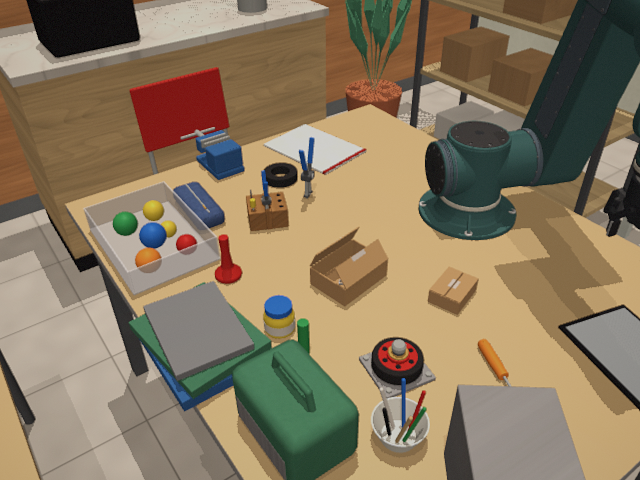

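View pics/si0.png

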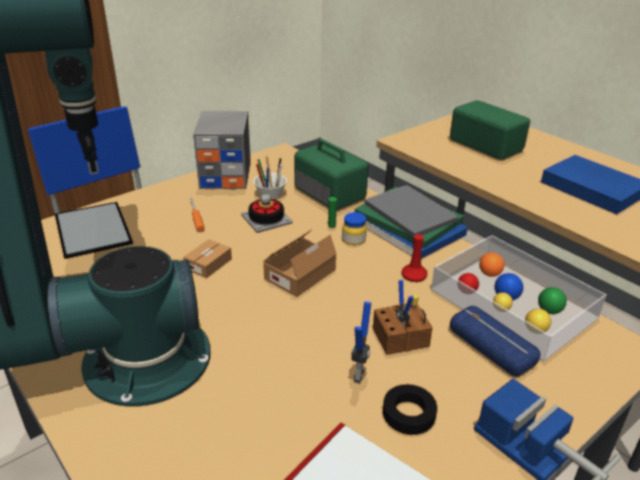

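```bash
python3 - <<'E'
from h import *
def p(f,x,y): return cv2.resize(cv2.imread(f'pics/{f}.png')[y:y+75,x:x+100],None,fx=4,fy=4,interpolation=cv2.INTER_CUBIC)
cv2.imwrite('pics/c1.png',np.vstack([np.hstack([p('sc0',300,228),p('sc0',220,163)]),np.hstack([p('sc0',350,325),p('si0',355,277)])]))
E
```

```text
(no output)
```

View pics/c1.png

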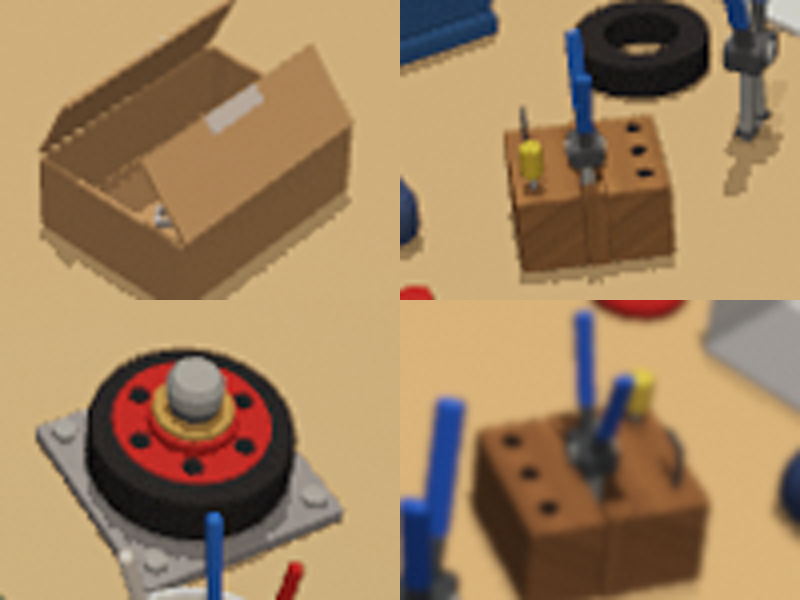

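```bash
python3 - <<'E'
from h import *
np.set_printoptions(precision=4,suppress=True)
s=load('sc0')
C=onz(s,[[310,266.75],[346.2,288.8],[388,258.5],[353,240]],.055);print(C,C.mean(0))
print([np.linalg.norm(C[i]-C[(i+1)%4]) for i in range(4)])
B=onz(s,[[246.3,196.3],[283.8,192.3],[288.3,208.5],[249.3,213.5]],.062);print(B,B.mean(0))
print([np.linalg.norm(B[i]-B[(i+1)%4]) for i in range(4)])
print(onz(s,[[398.7,342]],.081))
P=onz(s,[[350+9,325+33],[350-0+85.5,325+54]],.008);print(P)
# bystander feet
print(onz(s,[[228,273],[280,326],[304,350],[401,430],[282,182],[453,290]],0))
# side check
t=load('si0')
print(proj(t,[B.mean(0),C.mean(0)]))
E
```

```text
[[ 0.5513 -0.0069  0.055 ]
 [ 0.5283  0.1095  0.055 ]
 [ 0.3756  0.0819  0.055 ]
 [ 0.3992 -0.0298  0.055 ]] [0.4636 0.0387 0.055 ]
[np.float64(0.11860583076933856), np.float64(0.15518660579496368), np.float64(0.1141212701581158), np.float64(0.15378716432867878)]
[[ 0.5252 -0.3674  0.062 ]
 [ 0.4266 -0.3211  0.062 ]
 [ 0.4614 -0.2433  0.062 ]
 [ 0.5616 -0.2866  0.062 ]] [ 0.4937 -0.3046  0.062 ]
[np.float64(0.1088719573521831), np.float64(0.08527449451327795), np.float64(0.10915800085253602), np.float64(0.08861088789873925)]
[[0.5575 0.3243 0.081 ]]
[[0.6089 0.2614 0.008 ]
 [0.5154 0.3994 0.008 ]]
[[ 0.7003 -0.1657  0.    ]
 [ 0.6925  0.073   0.    ]
 [ 0.6886  0.1665  0.    ]
 [ 0.6513  0.4454  0.    ]
 [ 0.349  -0.4589  0.    ]
 [ 0.2798  0.2211  0.    ]]
[[400.331  316.4433]
 [298.7252 257.2553]]
```

Emit:
jog_arm:
  motion:
    - [-0.0275,-0.0235,0,0,-1]
    - [-0.0275,-0.0235,0,0,-1]
    - [-0.0275,-0.0235,0,0,-1]
    - [-0.0275,-0.0235,0,0,-1]
    - [-0.0275,-0.0235,0,0,-1]
    - [-0.0275,-0.0235,0,0,-1]
    - [-0.0275,-0.0235,0,0,-1]
    - [-0.0275,-0.0235,0,0,-1]
    - [-0.0275,-0.0235,0,0,-1]
    - [-0.0275,-0.0235,0,0,-1]
    - [-0.0275,-0.0235,0,0,-1]
    - [-0.0275,-0.0235,0,0,-1]

```text
time_s: 1.1
tcp_pos: [0.3791, 0.1551, 0.2313]
eef_rot: [[-0.971, 0.24, -0.0], [0.24, 0.971, -0.0], [0.0, -0.0, -1.0]]
contact_force: [0.5, -0.4, 0.6]
grip_width: -0.003
gripper_force: 0.0
```

Emit:
jog_arm:
  motion:
    - [-0.0275,-0.0235,0,0,-1]
    - [-0.0275,-0.0235,0,0,-1]
    - [-0.0275,-0.0235,0,0,-1]
    - [-0.0275,-0.0235,0,0,-1]
    - [0,0,0,-6,-1]
    - [0,0,0,-6,-1]
    - [0,0,0,-6,-1]
    - [0,0,0,-6,-1]
    - [0,0,0,0,-1]

```text
time_s: 1.85
tcp_pos: [0.4627, 0.0392, 0.2311]
eef_rot: [[-0.984, -0.181, -0.001], [-0.181, 0.984, 0.0], [0.001, 0.0, -1.0]]
contact_force: [1.0, -0.3, -0.0]
grip_width: 0.001
gripper_force: 0.0
```

```bash
python3 - <<'E'
from h import *
np.set_printoptions(precision=4,suppress=True)
s=snap('wrist','w1'); st=r.get_state()
for k in ('time_s','tcp_pos','eef_rot','q','grip_width','contact_force'): print(k,st[k])
print(s['K'],-s['R'].T@s['t'],s['R'])
E
```

```text
time_s 1.9
tcp_pos [0.4627 0.0393 0.2311]
eef_rot [[-0.9847 -0.1745 -0.0005]
 [-0.1745  0.9847  0.    ]
 [ 0.0005  0.0001 -1.    ]]
q [ -5.2178   9.1529 -10.6912  70.1846  -0.0005 -15.2662]
grip_width 0.001826561894468745
contact_force [ 0.3745  1.2695 -1.0275]
[[361.7325   0.     316.7617]
 [  0.     361.7325 241.5318]
 [  0.       0.       1.    ]] [0.3883 0.0255 0.3745] [[-0.181   0.9835  0.0009]
 [ 0.9393  0.1726  0.2966]
 [ 0.2915  0.0545 -0.955 ]]
```

View pics/w1.png

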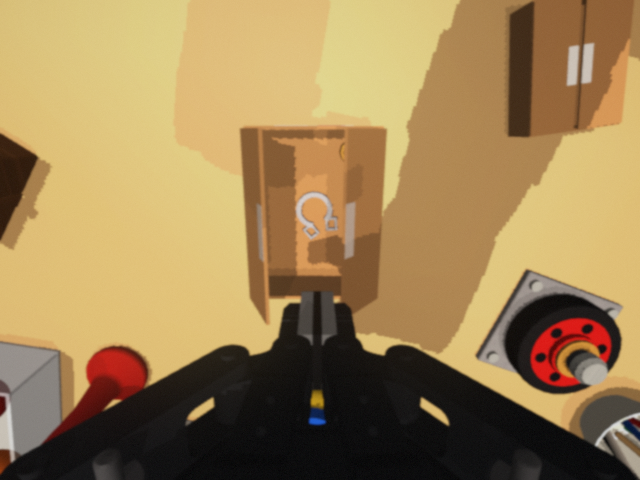

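Emit:
jog_arm:
  motion:
    - [0,-0.008,0.039,0,-1]
    - [0,0,0.039,0,-1]
    - [0,0,0.039,0,-1]
    - [0,0,0.039,0,-1]
    - [0,-0.015,0,0,-1]
    - [0,-0.015,0,0,-1]
    - [0,-0.015,0,0,-1]
    - [0,-0.015,0,0,-1]
    - [0,0,0,0,-1]

```text
time_s: 2.65
tcp_pos: [0.4753, -0.0292, 0.0751]
eef_rot: [[-0.985, -0.171, 0.0], [-0.171, 0.985, -0.0], [-0.0, -0.0, -1.0]]
contact_force: [0.4, 0.4, 0.1]
grip_width: -0.004
gripper_force: 0.0
```

Emit:
jog_arm:
  motion:
    - [0,0.022,0,0,-1]
    - [0,0.022,0,0,-1]
    - [0,0.022,0,0,-1]
    - [0,0.022,0,0,-1]
    - [0,0.022,0,0,-1]
    - [0,0.022,0,0,-1]
    - [0,0,0,0,-1]
    - [0,-0.02,-0.02,0,-1]
    - [0,-0.02,-0.04,0,-1]
    - [0,-0.02,-0.04,0,-1]
    - [0,0,-0.04,0,-1]
    - [0,0,0,0,1]

```text
time_s: 3.65
tcp_pos: [0.4641, 0.0448, 0.2161]
eef_rot: [[-0.985, -0.173, 0.008], [-0.173, 0.985, -0.001], [-0.008, -0.002, -1.0]]
contact_force: [0.4, 0.0, 1.1]
grip_width: 0.128
gripper_force: 0.0
```

```bash
python3 - <<'E'
from h import *
np.set_printoptions(precision=4,suppress=True)
s=snap('wrist','w2'); a=snap('scene','sc2'); st=r.get_state()
for k in ('time_s','tcp_pos','q','grip_width','contact_force'): print(k,st[k])
im=cv2.imread('pics/w2.png')[60:310,180:450]; im=cv2.resize(im,(540,500))
j=cv2.resize(cv2.imread('pics/sc2.png')[220:320,300:400],(260,260))
o=np.zeros((500,800,3),np.uint8); o[:,:540]=im; o[:260,540:]=j; cv2.imwrite('pics/c2.png',o)
E
```

```text
time_s 3.75
tcp_pos [0.4624 0.0455 0.211 ]
q [ -4.4472   9.5031 -13.4218  66.9119  -0.0025 -14.4594]
grip_width 0.3027729782485382
contact_force [-0.2202  0.2943 -0.7711]
```

View pics/c2.png

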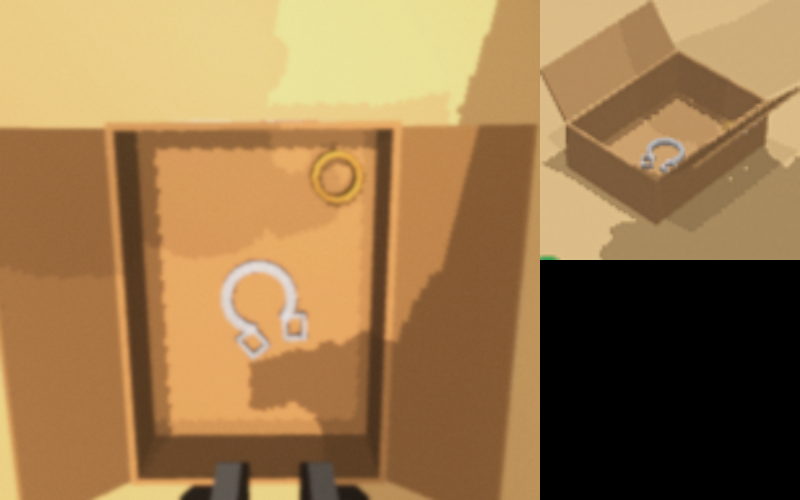

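```bash
python3 - <<'E'
from h import *
np.set_printoptions(precision=4,suppress=True)
for f,p in (('w2',[[309.5,210],[306.5,231.5],[327.5,223.5]]),('w1',[[316,213],[311,233],[333,226]])):
    X=onz(load(f),p,.008); m=X[1:].mean(0); print(X,np.linalg.norm(X[1]-X[2]),np.linalg.norm(m-X[0]))
    d=m-X[0]; print('ring x yaw',np.degrees(np.arctan2(d[1],d[0])),'eye line yaw',np.degrees(np.arctan2(*(X[2]-X[1])[1::-1])))
print(load('sc0')['color'].shape)
# pliers: handles mid in scene & side panels
a,b=load('sc0'),load('si0')
print(proj(a,[[.4937,-.3046,.07],[.4937,-.3046,.132],[.4937,-.3046,.154]]),proj(b,[[.4937,-.3046,.07],[.4937,-.3046,.132],[.4937,-.3046,.154]]))
E
```

```text
[[0.4679 0.0379 0.008 ]
 [0.4903 0.0386 0.008 ]
 [0.4784 0.058  0.008 ]] 0.022719744376882976 0.019459301091872154
ring x yaw 32.29984867350156 eye line yaw 121.53342232150652
[[0.4699 0.04   0.008 ]
 [0.492  0.0387 0.008 ]
 [0.4803 0.0601 0.008 ]] 0.024291237985145417 0.01879141694726707
ring x yaw 29.87057388086132 eye line yaw 118.68990372851064
(480, 640, 3)
[[266.7962 200.1116]
 [265.3014 181.3478]
 [264.7539 174.4757]] [[400.6212 313.7749]
 [402.9968 292.5684]
 [403.8676 284.795 ]]
```

Emit:
jog_arm:
  motion:
    - [0.0033,-0.039,0,0,1]
    - [0.0033,-0.039,0,0,1]
    - [0.0033,-0.039,0,0,1]
    - [0.0033,-0.039,0,0,1]
    - [0.0033,-0.039,0,0,1]
    - [0.0033,-0.039,0,0,1]
    - [0.0033,-0.039,0,0,1]
    - [0.0033,-0.039,0,0,1]
    - [0.0033,-0.039,0,0,1]
    - [0,0,-0.02,6.8,1]
    - [0,0,0,6.8,1]
    - [0,0,0,6.8,1]

```text
time_s: 4.75
tcp_pos: [0.4941, -0.3055, 0.2288]
eef_rot: [[-0.983, 0.186, -0.001], [0.186, 0.983, 0.001], [0.001, 0.001, -1.0]]
contact_force: [-0.7, -0.2, -0.2]
grip_width: 0.999
gripper_force: 0.0
```

Emit:
jog_arm:
  motion:
    - [0,0,0,6.8,1]
    - [0,0,0,6.8,1]
    - [0,0,0,0,1]
    - [0,0,0,0,1]

```text
time_s: 5.08
tcp_pos: [0.494, -0.3045, 0.2287]
eef_rot: [[-0.916, 0.401, -0.001], [0.401, 0.916, 0.001], [0.002, 0.0, -1.0]]
contact_force: [-0.5, 0.8, -0.0]
grip_width: 0.996
gripper_force: 0.0
```

```bash
python3 - <<'E'
from h import *
np.set_printoptions(precision=4,suppress=True)
s=snap('wrist','w3'); st=r.get_state()
for k in ('time_s','tcp_pos','eef_rot','q','grip_width','contact_force'): print(k,st[k])
crop('w3',170,150,300,200,2.6,'c3')
E
```

```text
time_s 5.1333
tcp_pos [ 0.494  -0.3045  0.229 ]
eef_rot [[-0.9162  0.4008 -0.0011]
 [ 0.4008  0.9162  0.0008]
 [ 0.0013  0.0003 -1.    ]]
q [-39.691   20.6866   5.2045  74.5963  -0.0026 -16.0618]
grip_width 0.9983225511046016
contact_force [ 0.3087 -0.5582 -0.0404]
```

View pics/c3.png

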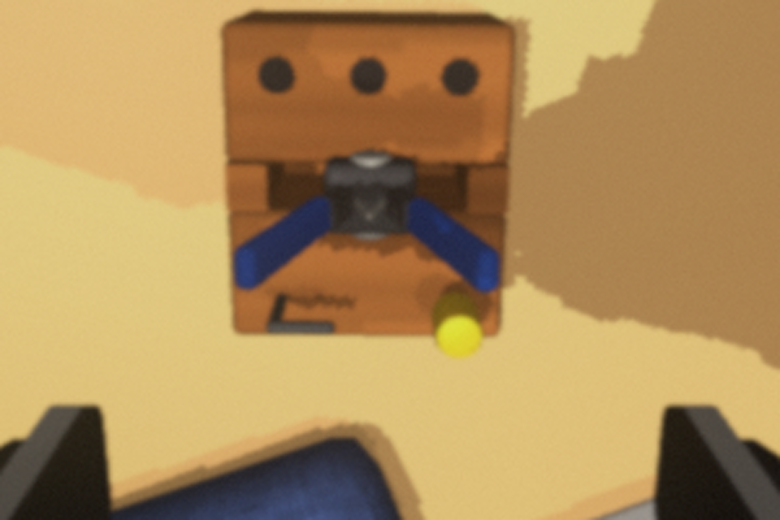

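```bash
python3 - <<'E'
from h import *
np.set_printoptions(precision=4,suppress=True)
s=load('w3'); f=lambda p:np.array(p)/2.6+[170,150]
T=onz(s,f([[248,270],[485,270]]),.153);print(T,T.mean(0),np.linalg.norm(T[0]-T[1]),np.degrees(np.arctan2(*(T[1]-T[0])[1::-1])))
print('joint',onz(s,f([[370,185]]),.078))
B=onz(s,f([[225,27],[512,27],[500,332],[237,332]]),.062);print(B.mean(0));print(np.linalg.norm(B[0]-B[1]),np.linalg.norm(B[1]-B[2]))
d=B[1]-B[0];print(np.degrees(np.arctan2(d[1],d[0])))
# fingertip check: pads project
R=r.get_state()['eef_rot'];t=r.get_state()['tcp_pos']
print((proj(s,[t+R@[0,.0425,-.013],t+R@[0,-.0425,-.013],t])-[170,150])*2.6)
print('plier mid pred', R.T@(T.mean(0)-t))
E
```

```text
[[ 0.4812 -0.3346  0.153 ]
 [ 0.5047 -0.2811  0.153 ]] [ 0.493  -0.3079  0.153 ] 0.05844296878292539 66.31100575043294
joint [[ 0.4903 -0.3066  0.078 ]]
[ 0.4943 -0.3091  0.062 ]
0.09267165972192293 0.10638030977524902
66.33284325535392
[[653.1191 454.4308]
 [108.6043 455.0017]
 [380.8979 415.0631]]
plier mid pred [-0.0004 -0.0035  0.076 ]
```

Emit:
jog_arm:
  motion:
    - [0,-0.0033,0.03,0,1]
    - [0,0,0.03,0,1]
    - [0,0,0.03,0,1]
    - [0,0,0.0315,0,1]
    - [0,0,0,0,0.5]
    - [0,0,0,0,0.35]
    - [0,0,0,0,0.3]
    - [0,0,0,0,0.25]
    - [0,0,0,0,0.22]
    - [0,0,0,0,0.2]
    - [0,0,0,0,0.2]
  grip_force: 30

```text
time_s: 6.05
tcp_pos: [0.4942, -0.3089, 0.1115]
eef_rot: [[-0.915, 0.403, 0.003], [0.403, 0.915, -0.003], [-0.004, -0.001, -1.0]]
contact_force: [-0.8, -0.6, 7.0]
grip_width: 0.599
gripper_force: 5.0
```

```bash
python3 - <<'E'
from h import *
np.set_printoptions(precision=4,suppress=True)
s=snap('wrist','w4'); a=snap('scene','sc4'); st=r.get_state()
for k in ('time_s','tcp_pos','q','grip_width','gripper_force','contact_force','wrist_torque'): print(k,st[k])
i=cv2.imread('pics/w4.png')[100:360,200:440]; j=cv2.resize(cv2.imread('pics/sc4.png')[130:240,220:320],None,fx=4,fy=4)
o=np.zeros((520,800,3),np.uint8); i=cv2.resize(i,(400,433)); o[:433,:400]=i; o[:440,400:]=j; cv2.imwrite('pics/c4.png',o)
E
```

```text
time_s 6.15
tcp_pos [ 0.4942 -0.3089  0.1114]
q [-40.0104  23.9183  -8.4215  57.4123  -0.0073 -16.2395]
grip_width 0.6043192392389432
gripper_force 4.99343132134527
contact_force [-2.1318  0.8295  7.6982]
wrist_torque [ 0.0137  0.1284 -0.0207]
```

View pics/c4.png

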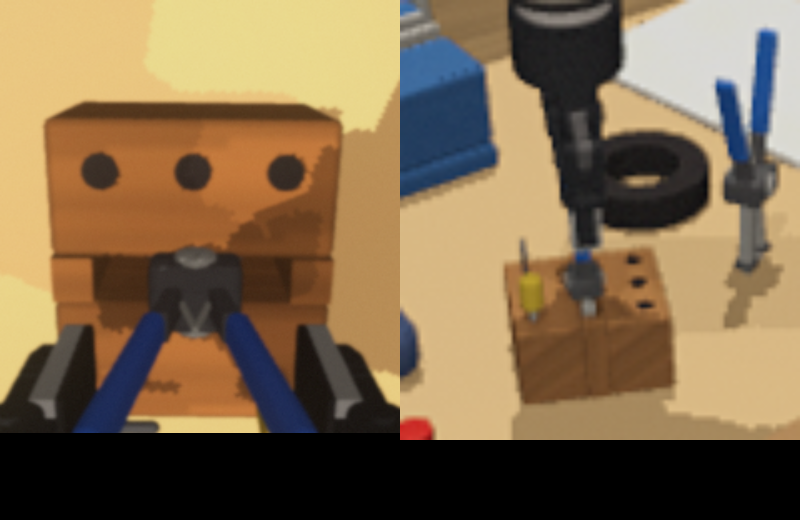

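Emit:
jog_arm:
  motion:
    - [0,0,-0.004,0,0.2]
    - [0,0,-0.01,0,0.2]
    - [0,0,-0.02,0,0.2]
    - [0,0,-0.02,0,0.2]
    - [0,0,-0.02,0,0.2]
    - [0,0,-0.02,0,0.2]
    - [0,0,-0.02,0,0.2]
    - [0,0,-0.01,0,0.2]
    - [0,0,0,0,0.2]
    - [0,0,0,0,0.2]

```text
time_s: 6.98
tcp_pos: [0.4932, -0.308, 0.2335]
eef_rot: [[-0.915, 0.404, 0.001], [0.404, 0.915, -0.001], [-0.002, -0.0, -1.0]]
contact_force: [-0.6, -0.7, -2.8]
grip_width: 0.6
gripper_force: 3.6
```

```bash
python3 - <<'E'
from h import *
np.set_printoptions(precision=4,suppress=True)
s=snap('wrist','w5'); a=snap('scene','sc5'); st=r.get_state()
for k in ('time_s','tcp_pos','eef_rot','q','grip_width','gripper_force','contact_force','wrist_torque'): print(k,st[k])
i=cv2.imread('pics/w5.png')[140:360,200:440]; j=cv2.resize(cv2.imread('pics/sc5.png')[80:220,220:320],None,fx=4,fy=4)
o=np.zeros((560,800,3),np.uint8); i=cv2.resize(i,(400,367)); o[:367,:400]=i; o[:560,400:]=j; cv2.imwrite('pics/c5.png',o)
E
```

```text
time_s 7.0833
tcp_pos [ 0.4927 -0.3076  0.232 ]
eef_rot [[-0.9147  0.4042 -0.0005]
 [ 0.4042  0.9147  0.0004]
 [ 0.0006  0.0002 -1.    ]]
q [-40.0129  20.6667   5.6468  75.0158  -0.0008 -16.1729]
grip_width 0.6005677097130807
gripper_force 3.6148342047818005
contact_force [ 0.3388 -0.6991 -1.7446]
wrist_torque [ 0.0575  0.0605 -0.0053]
```

View pics/c5.png

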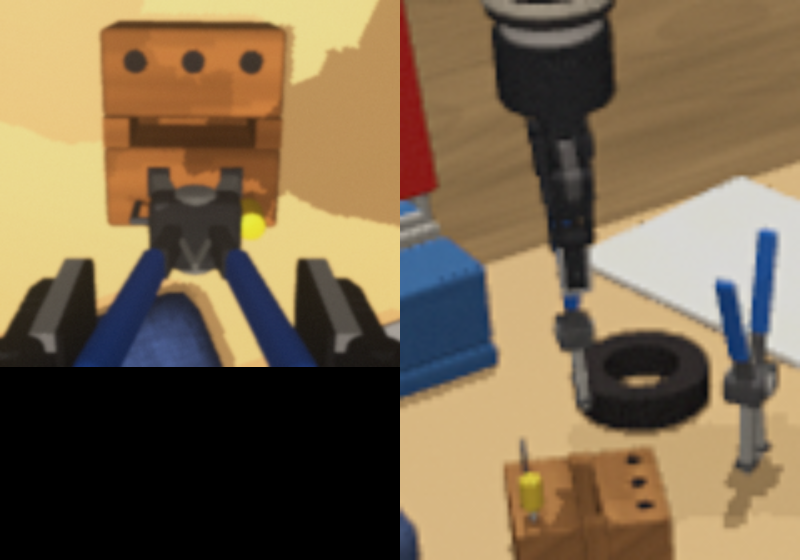

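```bash
python3 - <<'E'
from h import *
np.set_printoptions(precision=1,suppress=True)
st=r.get_state();R=st['eef_rot'];t=st['tcp_pos']
w=load('w5');a=load('sc5')
for n,P in dict(top=[[x,y,.0334] for x in(-.012,.012) for y in (-.015,.015)],bot=[[x,y,.0494] for x in(-.012,.012) for y in (-.015,.015)],sh=[[x,y,.0904] for x in(-.006,.006) for y in (-.0158,-.0068,.0068,.0158)],bl=[[0,-.01125,.0964],[0,.01125,.0964]]).items():
    X=np.array(P)@R.T+t
    print(n,((proj(w,X)-[200,140])*400/240).tolist() if 0 else ((proj(w,X)-[200,140])*400/240), (proj(a,X)-[220,80])*4+[400,0])
E
```

```text
top [[148.5 262.5]
 [240.8 262.5]
 [146.8 193. ]
 [242.6 193. ]] [[553.1 309.7]
 [558.3 331.3]
 [588.2 305.8]
 [594.  327.4]]
bot [[151.8 242.1]
 [237.4 242.2]
 [150.4 177.1]
 [239.  177.1]] [[554.8 330.3]
 [560.1 352.2]
 [589.8 326.4]
 [595.6 348.2]]
sh [[156.3 187.6]
 [178.1 187.6]
 [211.1 187.6]
 [232.9 187.6]
 [155.8 159.7]
 [177.9 159.7]
 [211.3 159.7]
 [233.5 159.7]] [[567.8 380.5]
 [569.4 387.1]
 [571.8 397.2]
 [573.5 403.9]
 [585.  378.5]
 [586.6 385.1]
 [589.2 395.2]
 [590.9 401.9]]
bl [[167.8 169.4]
 [221.5 169.4]] [[577.8 390.3]
 [581.9 407. ]]
```

Emit:
jog_arm:
  motion:
    - [0.0035,0.0074,0,0,0.2]
    - [0.0082,0.0174,0,0,0.2]
    - [0.01165,0.0248,0,0,0.2]
    - [0.01165,0.0248,0,0,0.2]
    - [0.01165,0.0248,0,0,0.2]
    - [0.01165,0.0248,0,0,0.2]
    - [0.01165,0.0248,0,0,0.2]
    - [0.01165,0.0248,0,0,0.2]
    - [0.01165,0.0248,0,0,0.2]
    - [0.01165,0.0248,0,0,0.2]
    - [0.01165,0.0248,0,0,0.2]
    - [0.01165,0.0248,0,0,0.2]

```text
time_s: 8.08
tcp_pos: [0.4851, -0.0047, 0.2318]
eef_rot: [[-0.915, 0.404, -0.001], [0.404, 0.915, 0.0], [0.001, -0.0, -1.0]]
contact_force: [-0.6, 0.0, -1.9]
grip_width: 0.602
gripper_force: 3.6
```

Emit:
jog_arm:
  motion:
    - [0.01165,0.0248,0,0,0.2]
    - [0.0082,0.0174,0,0,0.2]
    - [0.0035,0.0074,0,0,0.2]
    - [0,0,0,-4,0.2]
    - [0,0,0,-7,0.2]
    - [0,0,0,-7,0.2]
    - [0,0,0,-7,0.2]
    - [0,0,0,-7,0.2]
    - [0,0,0,-7,0.2]
    - [0,0,0,-7,0.2]
    - [0,0,0,-6,0.2]
    - [0,0,0,-3,0.2]

```text
time_s: 9.08
tcp_pos: [0.4843, 0.0482, 0.2319]
eef_rot: [[-0.853, -0.522, -0.001], [-0.522, 0.853, -0.0], [0.001, 0.0, -1.0]]
contact_force: [0.8, 0.3, -1.8]
grip_width: 0.603
gripper_force: 3.6
```

Emit:
jog_arm:
  motion:
    - [0,0,0.02,0,0.2]
    - [0,0,0.03,0,0.22]
    - [0,0,0.03,0,0.25]
    - [0,0,0.015,0,0.29]
    - [0,0,0,0,0.33]
    - [0,0,0,0,0.33]
    - [0,0,0,0,0.33]

```text
time_s: 9.67
tcp_pos: [0.4852, 0.0482, 0.1383]
eef_rot: [[-0.856, -0.517, 0.001], [-0.517, 0.856, -0.0], [-0.001, -0.001, -1.0]]
contact_force: [0.2, 0.7, -2.2]
grip_width: 0.662
gripper_force: 3.4
```

```bash
python3 - <<'E'
from h import *
np.set_printoptions(precision=4,suppress=True)
s=snap('wrist','w6'); st=r.get_state()
for k in ('time_s','tcp_pos','eef_rot','grip_width','gripper_force','contact_force','wrist_torque'): print(k,st[k])
crop('w6',217,140,200,150,4,'c6')
R=st['eef_rot'];t=st['tcp_pos']
X=np.array([[0,-.01125,.0964],[0,.01125,.0964],[0,0,.0334]])@R.T+t
print(X,(proj(s,X)-[217,140])*4)
E
```

```text
time_s 9.7167
tcp_pos [0.4854 0.0482 0.1385]
eef_rot [[-0.8559 -0.5171  0.0018]
 [-0.5171  0.8559 -0.0001]
 [-0.0015 -0.0011 -1.    ]]
grip_width 0.6672208143932737
gripper_force 3.4154108120128512
contact_force [-0.4684 -0.1468 -2.2055]
wrist_torque [-0.0205 -0.0413  0.0079]
[[0.4914 0.0386 0.0421]
 [0.4798 0.0578 0.0421]
 [0.4855 0.0482 0.1051]] [[332.4593 414.1294]
 [461.9584 414.1213]
 [397.0372 558.1054]]
```

View pics/c6.png

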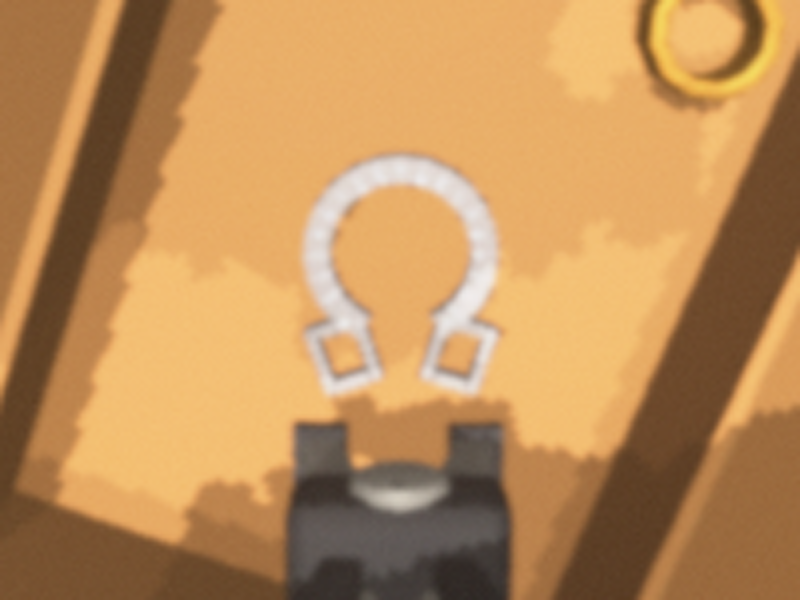

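```bash
python3 - <<'E'
from h import *
np.set_printoptions(precision=4,suppress=True)
s=load('w6');st=r.get_state();R=st['eef_rot'];t=st['tcp_pos']
f=lambda p:np.array(p)/4+[217,140]
X=onz(s,f([[345,355],[461,355],[401,250],[401,155]]),.0078);print('ring tool',(X-t)@R, np.linalg.norm(X[0]-X[1]))
for d in (.0374,.0414,.0454):
  P=np.array([[.006,-.0113-.0045,d+.049],[.006,-.0113+.0045,d+.049],[.012,-.015,d+.008],[.012,.015,d+.008],[.012,0,d-.008]])
  print(d,((proj(s,P@R.T+t)-[217,140])*4).tolist())
im=cv2.cvtColor(s['color'],cv2.COLOR_RGB2HSV)
for row in (247,250,253,262,270): print(row,im[row,282:352:1,1].tolist())
print(im[238:275,298,1].tolist(),im[238:275,336,1].tolist())
E
```

```text
ring tool [[ 0.0013 -0.0103  0.1307]
 [ 0.0013  0.0125  0.1307]
 [ 0.0222  0.0007  0.1307]
 [ 0.0403  0.0007  0.1307]] 0.02275126836685092
0.0374 [[301.94869685994286, 397.86140683953863], [356.1974498413754, 397.85856569384487], [288.06277877575917, 442.9452229162391], [506.0446446860765, 442.927910524608], [397.00233089262906, 483.36525039907474]]
0.0414 [[303.4494541588781, 390.9476597929656], [356.8484946224514, 390.94508465139427], [290.1275948793607, 433.78842766425055], [504.00686138589253, 433.7726161054237], [397.0178511150989, 472.64094355928046]]
0.0454 [[304.9039240910065, 384.24715118660106], [357.47946007556493, 384.24482711867756], [292.11611889894493, 424.96996326481417], [502.04436186190173, 424.9555544786921], [397.03275217125747, 462.3444739828219]]
247 [133, 133, 134, 134, 134, 134, 136, 134, 116, 72, 45, 43, 48, 50, 49, 52, 48, 52, 51, 46, 64, 110, 141, 149, 151, 148, 150, 151, 150, 148, 150, 148, 149, 150, 151, 150, 148, 148, 150, 150, 149, 151, 149, 150, 149, 149, 145, 126, 91, 63, 50, 50, 50, 47, 46, 43, 45, 41, 42, 54, 94, 132, 144, 146, 143, 138, 135, 136, 1
[... 885 characters left out ...]
, 67, 60, 62, 60, 61, 69, 54, 62, 86, 128, 145, 150, 151, 148, 150, 148, 150, 151, 150]
270 [148, 149, 151, 148, 150, 147, 132, 81, 46, 35, 34, 30, 29, 30, 35, 27, 32, 30, 33, 32, 30, 30, 30, 32, 30, 33, 27, 28, 29, 30, 30, 30, 30, 30, 28, 30, 33, 30, 30, 35, 27, 27, 25, 27, 28, 30, 28, 25, 25, 27, 25, 25, 25, 25, 28, 22, 28, 28, 29, 30, 29, 55, 112, 142, 149, 152, 149, 148, 151, 153]
[81, 114, 129, 134, 135, 134, 140, 137, 105, 48, 38, 40, 42, 49, 50, 48, 49, 53, 51, 54, 57, 65, 72, 70, 71, 66, 63, 58, 43, 36, 34, 27, 32, 32, 33, 28, 24] [99, 130, 146, 150, 150, 148, 149, 141, 96, 46, 28, 34, 42, 50, 49, 49, 49, 46, 47, 46, 48, 54, 67, 62, 60, 64, 51, 46, 38, 40, 30, 25, 28, 24, 24, 27, 24]
```

Emit:
jog_arm:
  motion:
    - [0,0.0008,0,0,0.4]
    - [0,0,0,0,0.45]
    - [0,0,0,0,0.45]
    - [0,0,0,0,0.45]

```text
time_s: 10.05
tcp_pos: [0.4845, 0.049, 0.1376]
eef_rot: [[-0.856, -0.517, 0.001], [-0.517, 0.856, -0.0], [-0.0, -0.0, -1.0]]
contact_force: [0.2, -0.1, -1.6]
grip_width: 0.727
gripper_force: 3.2
```

```bash
cat >> h.py <<'E'
def meas(f):
    s=snap('wrist',f); st=r.get_state(); S=cv2.GaussianBlur(cv2.cvtColor(s['color'],cv2.COLOR_RGB2HSV)[:,:,1].astype(float),(3,3),0)
    print(st['time_s'],st['tcp_pos'],st['grip_width'],st['gripper_force'],st['contact_force'])
    return s,st,S
def cross(v,i0,th=90):
    o=[]
    for i in range(len(v)-1):
        if (v[i]-th)*(v[i+1]-th)<0: o.append(round(float(i0+i+(v[i]-th)/(v[i]-v[i+1])),2))
    return o
E
cat > m.py <<'E'
from h import *; import sys
np.set_printoptions(precision=4,suppress=True)
s,st,S=meas(sys.argv[1])
for row in map(int,sys.argv[2:]): print(row,cross(S[row,270:365],270))
for c in (296,298,300,333,335,337): print('c',c,cross(S[200:300,c],200))
E
python3 m.py w7 248 252 256
```

```text
10.1 [0.4844 0.049  0.1375] 0.7264783749227445 3.2223036093637347 [ 0.2869 -0.7521 -1.8131]
248 [292.7, 304.71, 327.4, 339.98]
252 [292.58, 304.81, 327.15, 339.59]
256 [292.4, 339.33]
c 296 [218.74, 219.35, 238.18, 243.98]
c 298 [224.39, 231.57, 239.2, 244.17]
c 300 [210.46, 223.75, 233.49, 238.86, 244.26]
c 333 [224.31, 230.91, 238.99, 244.14]
c 335 [218.15, 219.57, 237.9, 244.0]
c 337 [215.46, 220.77, 232.66, 243.89]
```

Emit:
jog_arm:
  motion:
    - [0,0,0.01,0,0.45]
    - [0,0,0.012,0,0.45]
    - [0,0,0,0,0.45]
    - [0,0,0,0,0.45]

```text
time_s: 10.43
tcp_pos: [0.484, 0.049, 0.1152]
eef_rot: [[-0.856, -0.517, -0.001], [-0.517, 0.856, 0.0], [0.001, 0.001, -1.0]]
contact_force: [-0.3, 0.5, -1.4]
grip_width: 0.724
gripper_force: 3.2
```

```bash
python3 m.py w8 242 246 250
```

```text
10.4833 [0.4844 0.049  0.1157] 0.7210358575207005 3.224241742864251 [ 0.0014  0.6537 -2.4532]
242 [292.47, 309.54, 319.95, 339.64]
246 [292.43, 305.42, 325.46, 339.94]
250 [292.68, 305.15, 326.97, 339.54]
c 296 [233.06, 240.78]
c 298 [202.52, 217.57, 232.5, 241.36]
c 300 [220.72, 232.47, 241.31]
c 333 [208.63, 212.14, 232.71, 241.25]
c 335 [233.63, 237.76]
c 337 [225.06, 228.5]
```

```bash
cat > holes.py <<'E'
from h import *; import sys
np.set_printoptions(precision=4,suppress=True)
st=r.get_state();R=st['eef_rot'];t=st['tcp_pos']
for f in sys.argv[1:]:
    s=load(f); k=6
    h=cv2.resize(cv2.cvtColor(s['color'],cv2.COLOR_RGB2HSV)[160:270,270:365],None,fx=k,fy=k,interpolation=cv2.INTER_CUBIC)
    m=((h[:,:,1]<90)&(h[:,:,2]>110)).astype(np.uint8)
    cs,hi=cv2.findContours(m,cv2.RETR_CCOMP,cv2.CHAIN_APPROX_NONE)
    for c,q in zip(cs,hi[0]):
        a=cv2.contourArea(c)
        if a>150:
            M=cv2.moments(c); p=np.array([M['m10'],M['m01']])/M['m00']/k+[270,160]-.5+.5/k
            print(f,'hole' if q[3]>=0 else 'blob',a/k/k,p,(onz(s,p,.0078)[0]-t)@R)
E
python3 holes.py w7 w8; python3 -c "
from h import *
s=load('w8');h=cv2.cvtColor(s['color'],cv2.COLOR_RGB2HSV)
for r in range(218,250,1): print(r,' '.join('%3d'%v for v in h[r,288:346:2,1]))"
```

```text
w7 blob 167.77777777777777 [316.8026 262.3372] [-0.027   0.0001  0.1079]
w7 blob 9.027777777777777 [315.3126 255.3499] [-0.0211 -0.0011  0.1079]
w7 blob 4.888888888888888 [339.2438 246.6627] [-0.0137  0.0179  0.1079]
w7 blob 7.527777777777778 [293.0164 250.6559] [-0.0171 -0.0189  0.1079]
w7 blob 1364.611111111111 [315.3679 210.8265] [ 0.0153 -0.001   0.1079]
w7 hole 76.23611111111111 [300.9604 228.5384] [ 0.0012 -0.0123  0.1079]
w7 hole 76.34722222222221 [329.7959 228.4279] [0.0013 0.0103 0.1079]
w8 blob 1763.125 [313.5409 223.3112] [ 0.0117 -0.0019  0.1079]
w8 hole 117.52777777777777 [299.4364 238.9199] [ 0.0001 -0.0121  0.1079]
218 124  44  12  13  17  85 136 137 138 137 134 138 138 137 138 137 137 137 137 136 137 131  46  12  10  15  73 124 129
219 128  57  17  15  17  56 132 139 138 138 137 135 137 135 135 138 138 137 138 135 136 113  31  16  13  23  90 128 126
220 135  76  21  16  16  32 120 139 135 136 134 137 138 137 137 137 137 138 137 137 135  82  20  15  15  32 107 125 123
221 137  98  27  15  16  21  85 139 137 138 134 137 137 136 134 138 134 138 136 137 130  46  16  15  1
[... 2677 characters left out ...]
  34  41  39  41  41  38  62 123 147 147 146 145  99  53  30  29  41  40  38  33  34  36  87 142 139
245 128 128 111  42  45  47  42  44  44  69 103 140 146 148 147 147 129  99  57  44  45  47  43  41  38  33  86 142 145
246 129 129 108  44  47  46  48  49  51 110 138 149 148 148 147 149 144 135 110  88  57  54  47  44  41  39  91 144 145
247 129 128 108  44  44  41  46  48  58 133 146 145 148 147 149 146 148 146 139 123  64  50  51  46  44  43  99 145 147
248 130 128 112  44  45  45  48  46  59 137 150 146 148 148 147 146 148 147 145 132  65  53  48  45  48  44 106 143 149
249 128 128 114  49  45  46  49  45  60 129 147 148 147 147 145 148 148 150 145 131  66  50  46  49  45  50 106 147 149
```

```bash
python3 - <<'E'
from h import *
for f in ('w5','w6','w7','w8'):
    S=cv2.GaussianBlur(cv2.cvtColor(load(f)['color'],cv2.COLOR_RGB2HSV)[:,:,1].astype(float),(3,3),0)
    for row in (256,258,260,262,264,266,268,272,276,284,290): c=cross(S[row,275:360],275,88); print(f,row,c if len(c)<7 else len(c), round(c[-1]-c[0],1) if c else '')
s=load('w7');V=cv2.cvtColor(s['color'],cv2.COLOR_RGB2HSV)[:,:,2]
for f in ('w6','w7'):
    V=cv2.cvtColor(load(f)['color'],cv2.COLOR_RGB2HSV)[:,:,2]
    print(f,'disc col',V[236:300,316].tolist(),'shoulder col',V[236:290,298].tolist())
E
```

```text
w5 256 [290.06, 343.89] 53.8
w5 258 [291.73, 342.79] 51.1
w5 260 [291.67, 342.19] 50.5
w5 262 [290.75, 342.59] 51.8
w5 264 [290.46, 343.18] 52.7
w5 266 [290.32, 343.31] 53.0
w5 268 [290.29, 343.2] 52.9
w5 272 [278.2, 342.87] 64.7
w5 276 [289.89, 342.63] 52.7
w5 284 [290.21, 343.12] 52.9
w5 290 [285.62, 289.32, 295.51, 338.36, 343.29, 347.12] 61.5
w6 256 [290.56, 303.85, 311.29, 321.67, 327.96, 341.35] 50.8
w6 258 [290.43, 341.3] 50.9
w6 260 [290.97, 340.8] 49.8
w6 262 [291.59, 340.92] 49.3
w6 264 [290.93, 341.58] 50.6
w6 266 [290.1, 342.5] 52.4
w6 268 [289.34, 343.2] 53.9
w6 272 [288.85, 343.66] 54.8
w6 276 [288.79, 343.23] 54.4
w6 284 [288.8, 343.05] 54.2
w6 290 [288.77, 342.58] 53.8
w7 256 [292.46, 339.27] 46.8
w7 258 [292.52, 339.21] 46.7
w7 260 [292.3, 340.17] 47.9
w7 262 [291.28, 341.55] 50.3
w7 264 [290.4, 342.26] 51.9
w7 266 [289.48, 343.14] 53.7
w7 268 [288.94, 343.7] 54.8
w7 272 [288.55, 344.02] 55.5
w7 276 [288.63, 343.73] 55.1
w7 284 [288.95, 343.38] 54.4
w7 290 [288.17, 343.35] 55.2
w8 256 [293.06, 339.29] 46.2
w8 258 [292.48, 340.49] 48.0
w8 260 [290.95, 341.68] 50.7
w8 
[... 625 characters left out ...]
102, 101, 99, 97, 95, 89, 76, 63, 60, 62, 61, 62, 65, 70, 78, 85, 90, 93, 96, 95, 100, 100, 97, 96, 99, 94, 93, 77, 63, 59, 56, 55, 55, 56, 55, 55, 56, 56]
w7 disc col [243, 243, 243, 242, 240, 229, 206, 191, 189, 189, 189, 187, 190, 191, 189, 189, 187, 174, 140, 109, 101, 104, 107, 115, 122, 146, 183, 207, 209, 201, 178, 137, 100, 92, 93, 96, 97, 97, 96, 95, 93, 93, 95, 94, 90, 92, 90, 87, 79, 69, 65, 67, 66, 65, 64, 63, 63, 64, 62, 68, 68, 75, 77, 84] shoulder col [227, 234, 234, 235, 241, 241, 232, 181, 116, 99, 97, 101, 106, 106, 104, 98, 98, 96, 93, 93, 86, 76, 63, 60, 59, 63, 63, 62, 66, 71, 81, 91, 92, 95, 93, 95, 98, 98, 98, 98, 94, 92, 86, 72, 60, 57, 55, 57, 58, 56, 55, 58, 55, 59]
```

Emit:
jog_arm:
  motion:
    - [-0.01,-0.0008,0,0,0.46]
    - [0,0,0.008,0,0.47]
    - [0,0,0.006,0,0.48]
    - [0,0,0,0,0.48]
    - [0,0,0,0,0.48]
    - [0,0,0,0,0.48]

```text
time_s: 10.98
tcp_pos: [0.4931, 0.0535, 0.1013]
eef_rot: [[-0.856, -0.517, -0.0], [-0.517, 0.856, 0.0], [0.0, 0.0, -1.0]]
contact_force: [1.1, 0.7, -1.5]
grip_width: 0.739
gripper_force: 3.2
```

Emit:
jog_arm:
  motion:
    - [0,0,0.002,0,0.48]
    - [0,0,0,0,0.48]
    - [0,0,0,0,0.48]

```text
time_s: 11.23
tcp_pos: [0.4932, 0.0534, 0.0993]
eef_rot: [[-0.856, -0.517, -0.0], [-0.517, 0.856, -0.0], [0.0, -0.0, -1.0]]
contact_force: [0.2, 0.3, -1.6]
grip_width: 0.743
gripper_force: 3.2
```

Emit:
jog_arm:
  motion:
    - [0,0,0.002,0,0.48]
    - [0,0,0,0,0.48]
    - [0,0,0,0,0.48]

```text
time_s: 11.48
tcp_pos: [0.4932, 0.0535, 0.0972]
eef_rot: [[-0.856, -0.517, -0.0], [-0.517, 0.856, -0.0], [0.0, 0.0, -1.0]]
contact_force: [-0.4, 0.2, -1.3]
grip_width: 0.742
gripper_force: 3.2
```

Emit:
jog_arm:
  motion:
    - [0,0,0.002,0,0.48]
    - [0,0,0,0,0.48]
    - [0,0,0,0,0.48]

```text
time_s: 11.73
tcp_pos: [0.4933, 0.0535, 0.0953]
eef_rot: [[-0.856, -0.517, 0.0], [-0.517, 0.856, -0.0], [-0.0, -0.0, -1.0]]
contact_force: [1.3, -0.7, -1.4]
grip_width: 0.74
gripper_force: 3.3
```

Emit:
jog_arm:
  motion:
    - [0,0,0.002,0,0.48]
    - [0,0,0,0,0.48]
    - [0,0,0,0,0.48]

```text
time_s: 11.98
tcp_pos: [0.4937, 0.0535, 0.0936]
eef_rot: [[-0.856, -0.517, 0.001], [-0.517, 0.856, -0.0], [-0.001, -0.001, -1.0]]
contact_force: [0.5, -0.5, 3.1]
grip_width: 0.739
gripper_force: 3.8
```

Emit:
jog_arm:
  motion:
    - [0,0,0.002,0,0.48]
    - [0,0,0,0,0.48]
    - [0,0,0,0,0.48]

```text
time_s: 12.23
tcp_pos: [0.4933, 0.0535, 0.0913]
eef_rot: [[-0.856, -0.517, 0.0], [-0.517, 0.856, -0.0], [-0.0, -0.0, -1.0]]
contact_force: [0.5, 0.2, 1.1]
grip_width: 0.74
gripper_force: 3.1
```

```bash
python3 m.py w9 248 252 256 262 270
```

```text
12.2833 [0.4933 0.0535 0.0913] 0.7410558012939511 3.069851081818342 [-0.1722 -0.7427  2.3145]
248 []
252 []
256 [293.14, 305.44, 326.69, 339.28]
262 [293.15, 306.42, 325.71, 338.84]
270 [290.91, 342.06]
c 296 [206.09, 227.5, 237.85, 245.1, 252.63]
c 298 [211.39, 226.95, 238.62, 244.63, 252.6]
c 300 [214.11, 227.01, 238.14, 244.12, 252.67]
c 333 [213.14, 226.84, 238.24, 244.11, 253.05]
c 335 [209.78, 226.95, 238.6, 244.73, 252.71]
c 337 [227.61, 236.77, 245.33, 252.53]
```

Emit:
jog_arm:
  motion:
    - [-0.002,0,0,0,0.48]
    - [-0.002,0,0,0,0.48]
    - [-0.002,0,0,0,0.48]
    - [-0.002,0,0,0,0.48]
    - [0,0,0,0,0.48]
    - [0,0,0,0,0.48]

```text
time_s: 12.78
tcp_pos: [0.5002, 0.0577, 0.0912]
eef_rot: [[-0.856, -0.517, -0.0], [-0.517, 0.856, -0.0], [0.0, 0.0, -1.0]]
contact_force: [-0.3, -0.7, 1.2]
grip_width: 0.741
gripper_force: 3.0
```

```bash
python3 m.py w10 248 252 256 262 270
```

```text
12.8333 [0.5001 0.0577 0.0912] 0.7393916404684576 2.992170313373208 [-0.3604 -0.3325  0.9611]
248 [292.82, 305.67, 326.57, 339.27]
252 [292.95, 306.31, 325.9, 339.01]
256 [293.29, 338.79]
262 [290.62, 342.27]
270 [287.81, 344.66]
c 296 [215.24, 226.52, 233.33, 241.63]
c 298 [214.72, 226.92, 232.81, 241.6]
c 300 [202.21, 214.99, 226.29, 232.24, 241.74]
c 333 [200.86, 214.68, 226.37, 232.41, 241.77]
c 335 [214.82, 226.83, 232.91, 241.79]
c 337 [215.47, 225.24, 233.29, 241.66]
```

Emit:
jog_arm:
  motion:
    - [0,0,-0.003,0,0.48]
    - [0,0,-0.005,0,0.48]
    - [0,0,-0.006,0,0.48]
    - [0,0,0,0,0.48]
    - [0,0,0,0,0.48]

```text
time_s: 13.25
tcp_pos: [0.5004, 0.0576, 0.1058]
eef_rot: [[-0.856, -0.517, 0.001], [-0.517, 0.856, 0.0], [-0.001, -0.0, -1.0]]
contact_force: [0.2, -0.7, -1.8]
grip_width: 0.74
gripper_force: 3.3
```

```bash
python3 m.py w11 246 250 254 262 270;python3 holes.py w11; python3 - <<'E'
from h import *
s=load('w11');st=r.get_state();R=st['eef_rot'];t=st['tcp_pos']
for d in (.031,.034,.037): print(d,proj(s,np.array([[.006,-.0113,d+.0483],[0,0,d+.0483]])@R.T+t).tolist())
E
```

```text
13.3 [0.5002 0.0576 0.1055] 0.7401596408872855 3.315186398103833 [-0.3168  0.0446 -2.5202]
246 []
250 []
254 [293.18, 305.65, 327.01, 339.29]
262 [293.42, 338.81]
270 [290.15, 342.52]
c 296 [210.54, 217.62, 227.16, 251.06]
c 298 [209.86, 220.98, 227.01, 251.05]
c 300 [209.5, 220.98, 226.54, 251.06]
c 333 [209.55, 220.84, 226.43, 251.09]
c 335 [209.78, 220.99, 226.98, 250.94]
c 337 [210.41, 217.58, 227.06, 250.89]
w11 blob 155.15277777777777 [316.8746 265.9709] [-0.0178  0.0001  0.0977]
w11 blob 44.666666666666664 [295.7825 256.7465] [-0.0109 -0.0148  0.0977]
w11 blob 1763.263888888889 [316.4569 195.048 ] [ 0.0332 -0.0002  0.0977]
w11 hole 103.375 [333.0925 215.1704] [0.0193 0.0112 0.0977]
w11 hole 103.9861111111111 [299.9935 215.2505] [ 0.0193 -0.0114  0.0977]
0.031 [[299.23584739903976, 241.7834332423654], [316.7310773469797, 250.5865018739751]]
0.034 [[299.44722859041633, 240.41412110587686], [316.73057787674844, 249.12165922165673]]
0.037 [[299.6535509806211, 239.0775795191033], [316.73009027120486, 247.69161323893698]]
```

Emit:
jog_arm:
  motion:
    - [0,0,0,0,0.48]
    - [0,0,0,0,0.48]
    - [0,0,0,0,0.48]
    - [0,0,0,0,0.48]
    - [0,0,0,0,0.48]
    - [0,0,0,0,0.48]

```text
time_s: 13.8
tcp_pos: [0.5001, 0.0576, 0.1053]
eef_rot: [[-0.856, -0.517, -0.0], [-0.517, 0.856, 0.0], [0.0, 0.0, -1.0]]
contact_force: [-0.6, 0.3, -2.0]
grip_width: 0.739
gripper_force: 3.3
```

```bash
python3 m.py w12 254 262 270 | grep -v 'c 2'; python3 - <<'E'
from h import *
w=load('w12'); i=cv2.resize(w['color'][170:410,210:430,::-1],None,fx=2.5,fy=2.5,interpolation=cv2.INTER_CUBIC)
snap('scene','sc12'); snap('side','si12')
a=cv2.imread('pics/sc12.png'); b=cv2.imread('pics/si12.png')
st=r.get_state();p=st['tcp_pos']
u=proj(load('sc12'),p)[0].astype(int); v=proj(load('si12'),p)[0].astype(int); print(u,v)
ca=cv2.resize(a[u[1]-30:u[1]+45,u[0]-30:u[0]+32],None,fx=4,fy=4,interpolation=cv2.INTER_CUBIC)
cb=cv2.resize(b[v[1]-30:v[1]+45,v[0]-30:v[0]+32],None,fx=4,fy=4,interpolation=cv2.INTER_CUBIC)
o=np.zeros((600,800,3),np.uint8); o[:600,:550]=i; o[:300,552:]=ca[:300,:248]; o[300:600,552:]=cb[:300,:248]; cv2.imwrite('pics/c12.png',o)
E
```

```text
13.85 [0.5001 0.0576 0.1053] 0.7424341434638129 3.3152061235159636 [ 0.1495  0.0219 -2.2704]
254 [293.16, 305.45, 326.88, 339.11]
262 [293.55, 338.75]
270 [289.32, 343.26]
c 300 [210.22, 221.53, 227.12, 248.7]
c 333 [209.99, 221.52, 227.11, 248.72]
c 335 [210.47, 221.39, 227.69, 248.62]
c 337 [211.13, 217.28, 227.78, 248.59]
[342 256] [305 233]
```

View pics/c12.png

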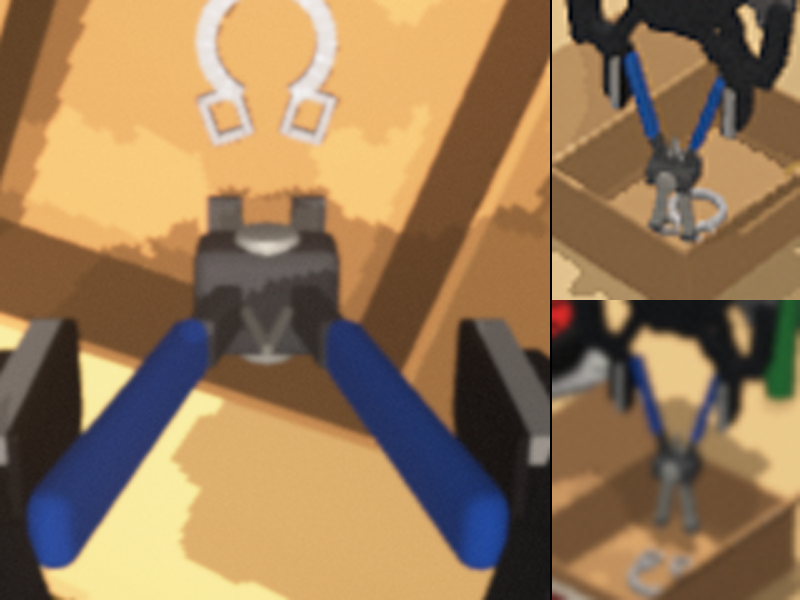

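Emit:
jog_arm:
  motion:
    - [0.004,0,0,0,0.48]
    - [0.006,0.0002,0,0,0.48]
    - [0.006,0,0,0,0.48]
    - [0.004,0,0,0,0.48]
    - [0,0,0,0,0.48]
    - [0,0,0,0,0.48]
    - [0,0,0,0,0.48]
    - [0,0,0,0,0.48]
    - [0,0,0,0,0.48]
    - [0,0,0,0,0.48]
    - [0,0,0,0,0.48]
    - [0,0,0,0,0.48]

```text
time_s: 14.95
tcp_pos: [0.483, 0.0475, 0.1053]
eef_rot: [[-0.856, -0.517, -0.0], [-0.517, 0.856, 0.0], [0.0, 0.0, -1.0]]
contact_force: [-0.8, -0.4, -1.8]
grip_width: 0.739
gripper_force: 3.3
```

```bash
python3 m.py w13 246 250 254 262 270; python3 - <<'E'
from h import *
s=load('w13');h=cv2.cvtColor(s['color'],cv2.COLOR_RGB2HSV)
for r in range(226,260,1): print(r,' '.join('%3d'%v for v in h[r,290:344:3,1]),'|',' '.join('%3d'%v for v in h[r,290:344:3,2]))
E
```

```text
15.0 [0.483  0.0475 0.1053] 0.7389229748318581 3.3152388548478484 [-0.0898  0.939  -1.6009]
246 [291.9, 309.92, 321.89, 339.79]
250 [293.18, 310.29, 321.54, 339.44]
254 [293.22, 305.9, 326.36, 339.07]
262 [292.48, 340.79]
270 [288.41, 344.29]
c 296 [239.36, 245.13]
c 298 [208.39, 222.0, 238.71, 245.37]
c 300 [204.98, 225.85, 238.55, 245.27]
c 333 [206.93, 223.22, 238.35, 245.31]
c 335 [238.94, 245.16]
c 337 [239.95, 242.93]
226  97  17  16  41 137 137 134 135 138 135 138 138 135 135  64  16  15  79 | 236 228 227 187 233 239 239 239 239 239 239 239 239 236 187 226 227 226
227 116  20  15  24 127 137 137 135 137 137 135 138 135 133  34  15  14 100 | 237 228 228 200 218 239 239 239 239 238 239 238 239 230 194 227 231 230
228 127  30  15  19 103 135 136 137 134 138 135 135 136 116  22  15  14 111 | 239 229 227 215 193 236 240 239 239 239 239 239 238 211 206 227 234 237
229 132  40  16  17  57 134 135 137 135 137 137 138 136  74  17  13  21 120 | 239 230 227 224 178 227 239 239 239 239 239 239 233 190 219 227 234 243
230 133  60  17  16  25 110 136 138 135 137 137 135 122  31  15  13  35 
[... 3727 characters left out ...]
43  93  52  54  48  53 143 | 247 169 113 106 103 105 182 191 187 185 189 196 123  99 103 102  96 185
256 129 101  46  52  50  52 128 124 114 110 120 128  84  46  53  47  51 143 | 247 167 111 103 101 103 167 164 155 151 159 177 116 100 101 103  95 186
257 128  99  46  54  53  50  99  84  75  70  80  97  61  49  45  49  56 140 | 247 167 105 104 102 102 139 128 123 121 127 140 108  99 101 104  96 187
258 129  99  51  59  59  50  62  54  46  45  52  56  49  47  50  49  55 144 | 247 165 100 100  99 103 119 113 111 113 112 118 109  98  97  99  93 190
259 132 101  59  57  56  53  51  45  45  45  45  45  47  49  53  53  67 146 | 244 152  90  85  91 106 115 113 114 113 113 114 114  94  87  87  88 182
```

Emit:
jog_arm:
  motion:
    - [0,0,0,0,0.48]
    - [0,0,0,0,0.48]
    - [0,0,0,0,0.48]
    - [0,0,0,0,0.48]
    - [0,0,0,0,0.48]
    - [0,0,0,0,0.48]
    - [0,0,0,0,0.48]
    - [0,0,0,0,0.48]
    - [0,0,0,0,0.48]
    - [0,0,0,0,0.48]
    - [0,0,0,0,0.48]
    - [0,0,0,0,0.48]

```text
time_s: 16.0
tcp_pos: [0.4829, 0.0475, 0.1053]
eef_rot: [[-0.856, -0.517, 0.0], [-0.517, 0.856, 0.0], [-0.0, 0.0, -1.0]]
contact_force: [0.7, 0.3, -2.0]
grip_width: 0.738
gripper_force: 3.3
```

```bash
cat > e.py <<'E'
from h import *; import sys
s,st,S=meas(sys.argv[1]); V=cv2.GaussianBlur(cv2.cvtColor(s['color'],cv2.COLOR_RGB2HSV)[:,:,2].astype(float),(3,3),0)
for c in (296,299,302,330,333,336): print(c,'V',cross(V[225:262,c],225,140),'S',cross(S[225:262,c],225,80))
for rw in (250,254): print(rw,cross(S[rw,280:355],280),'V',cross(V[rw,280:355],280,140))
E
python3 e.py w14
```

```text
16.05 [0.4829249  0.04743516 0.10531287] 0.7417939880349053 3.315268959850073 [ 0.25813587  0.64139983 -2.82371633]
296 V [245.78] S [239.13, 246.29]
299 V [245.59] S [238.26, 246.77]
302 V [245.4] S [228.43, 238.91, 246.77]
330 V [245.56] S [227.89, 238.61, 246.88]
333 V [245.4] S [238.17, 246.71]
336 V [244.85] S [239.05, 245.95]
250 [293.21, 310.39, 321.7, 339.48] V [293.87, 307.36, 324.85, 339.14]
254 [293.22, 305.61, 326.59, 339.04] V [293.82, 306.17, 325.85, 339.6]
```

Emit:
jog_arm:
  motion:
    - [0.001,0,0,0,0.48]
    - [0.001,-0.0001,0,0,0.48]
    - [0.0008,-0.0001,0,0,0.48]
    - [0,0,0.003,0,0.48]
    - [0,0,0.003,0,0.48]
    - [0,0,0.001,0,0.48]
    - [0,0,0,0,0.48]
    - [0,0,0,0,0.48]
    - [0,0,0,0,0.48]

```text
time_s: 16.8
tcp_pos: [0.4806, 0.0458, 0.0983]
eef_rot: [[-0.856, -0.517, -0.0], [-0.517, 0.856, -0.0], [0.0, 0.0, -1.0]]
contact_force: [0.1, 0.8, -1.6]
grip_width: 0.74
gripper_force: 3.3
```

```bash
python3 e.py w15;  python3 - <<'E'
from h import *
s=load('w15');h=cv2.cvtColor(s['color'],cv2.COLOR_RGB2HSV)
for r in range(236,260,1): print(r,' '.join('%3d'%v for v in h[r,286:346:3,1]),'|',' '.join('%3d'%v for v in h[r,286:346:3,2]))
E
```

```text
16.85 [0.48067972 0.04585387 0.09838356] 0.7429144230215682 3.3152302633970976 [ 0.43139608 -0.51157498 -2.21238581]
296 V [245.39] S []
299 V [245.43] S [231.43, 245.55, 246.33]
302 V [245.66] S [234.89]
330 V [245.92] S [235.11]
333 V [245.72] S [231.54, 245.66, 246.43]
336 V [246.0] S []
250 [289.4, 309.16, 323.39, 342.48] V [293.57, 308.21, 323.86, 339.28]
254 [291.96, 310.5, 321.98, 340.45] V [293.75, 307.54, 324.82, 339.72]
236 126 130  78  15  13  18 112 136 138 133 135 137 135 136 118  25  11   7  54 128 | 248 244 234 228 228 203 195 236 239 239 239 239 239 237 206 197 231 241 236 247
237 125 130  99  17  16  11  62 134 137 138 138 137 135 134  71  17  10   9  84 127 | 248 246 237 227 227 228 169 226 239 238 239 239 239 230 176 213 232 240 235 247
238 126 129 119  26  16   8  29 118 137 137 136 139 135 125  31  15  12  15 112 125 | 248 247 238 227 227 233 185 198 238 238 238 239 239 215 181 226 230 236 241 248
239 125 132 132  43  12   8  18  90 136 138 138 137 137 102  18  10  11  36 125 129 | 248 246 238 226 227 233 208 185 238 238 239 239 239 208 211 230 230 228 243 248
24
[... 2617 characters left out ...]
 199 164 149 101 101 102  99 150 201
256 129 131 124  47  47  52  52  32  37 139 140 140  57  29  50  51  53  50 113 148 | 248 248 222 113 113 103 103 129 166 183 186 189 166 147 102 100 101  96 153 200
257 130 129 127  45  45  50  52  40  37 120 115 120  53  34  50  50  50  47 123 148 | 248 248 223 113 108 101 103 122 159 155 153 157 155 136 101 101 103  97 159 200
258 129 126 126  49  46  53  53  42  39  78  77  83  52  39  49  48  52  50 129 149 | 248 248 222 110 106 102 102 115 131 124 122 123 128 118  99 102 103  97 166 200
259 129 129 125  48  51  50  53  46  42  54  52  52  46  43  49  50  48  49 131 149 | 248 248 222 107 100  96 101 110 114 113 112 112 116 112  99 101 101  93 167 199
```

Emit:
jog_arm:
  motion:
    - [0,0,0.0015,0,0.48]
    - [0,0,0.0015,0,0.48]
    - [0,0,0,0,0.48]
    - [0,0,0,0,0.48]

```text
time_s: 17.18
tcp_pos: [0.4806, 0.0459, 0.0952]
eef_rot: [[-0.856, -0.517, -0.0], [-0.517, 0.856, 0.0], [0.0, 0.0, -1.0]]
contact_force: [0.1, -0.3, -0.4]
grip_width: 0.741
gripper_force: 3.3
```

Emit:
jog_arm:
  motion:
    - [0,0,0.001,0,0.48]
    - [0,0,0,0,0.48]
    - [0,0,0,0,0.48]

```text
time_s: 17.43
tcp_pos: [0.4806, 0.0458, 0.0943]
eef_rot: [[-0.856, -0.517, -0.0], [-0.517, 0.856, -0.0], [0.0, 0.0, -1.0]]
contact_force: [-1.0, 0.3, -1.6]
grip_width: 0.739
gripper_force: 3.3
```

```bash
python3 e.py w16
```

```text
17.4833 [0.48061092 0.04584251 0.09430271] 0.7435582632861406 3.315154882147908 [-0.15789893 -0.30960633 -1.94412133]
296 V [244.49] S [225.55]
299 V [245.38] S [233.47]
302 V [245.53] S [237.11]
330 V [245.81] S [237.0]
333 V [245.55] S [233.65]
336 V [244.66] S [225.57]
250 [288.09, 307.94, 324.28, 344.08] V [293.38, 307.39, 324.13, 339.34]
254 [289.75, 309.68, 322.76, 342.01] V [293.6, 308.66, 323.47, 339.88]
```

Emit:
jog_arm:
  motion:
    - [0,0,0.001,0,0.48]
    - [0,0,0,0,0.48]
    - [0,0,0,0,0.48]

```text
time_s: 17.73
tcp_pos: [0.4806, 0.0459, 0.0933]
eef_rot: [[-0.856, -0.517, -0.0], [-0.517, 0.856, 0.0], [0.0, 0.0, -1.0]]
contact_force: [0.3, 0.0, -2.9]
grip_width: 0.736
gripper_force: 3.3
```

Emit:
jog_arm:
  motion:
    - [0,0,0.0008,0,0.48]
    - [0,0,0,0,0.48]
    - [0,0,0,0,0.48]

```text
time_s: 17.98
tcp_pos: [0.4806, 0.0458, 0.0925]
eef_rot: [[-0.856, -0.517, -0.0], [-0.517, 0.856, -0.0], [0.0, 0.0, -1.0]]
contact_force: [0.4, -0.5, -1.9]
grip_width: 0.743
gripper_force: 3.3
```

```bash
python3 e.py w17
```

```text
18.0333 [0.48058943 0.04586534 0.09247263] 0.7418817624549807 3.3153173234313726 [-0.01217665  0.6737165  -2.07202155]
296 V [244.71] S [226.89]
299 V [245.34] S [234.33]
302 V [245.38] S [237.92]
330 V [245.42] S [237.97]
333 V [245.87] S [234.5]
336 V [244.88] S [227.79]
250 [287.6, 307.35, 324.74, 344.56] V [293.21, 307.05, 324.23, 339.17]
254 [289.12, 309.3, 323.13, 342.62] V [293.56, 308.44, 323.39, 339.88]
```

Emit:
jog_arm:
  motion:
    - [0,0,-0.0004,0,0.38]
    - [0,0,-0.0005,0,0.28]
    - [0,0,-0.0005,0,0.18]
    - [0,0,-0.0005,0,0.08]
    - [0,0,-0.0005,0,-0.02]
    - [0,0,0,0,-0.02]
  grip_force: 35

```text
time_s: 18.53
tcp_pos: [0.4812, 0.0457, 0.0954]
eef_rot: [[-0.856, -0.517, 0.001], [-0.517, 0.856, -0.0], [-0.001, -0.001, -1.0]]
contact_force: [0.3, -1.0, 6.2]
grip_width: 0.492
gripper_force: 6.3
```

```bash
python3 e.py w18; python3 holes.py w18
```

```text
18.5833 [0.48117125 0.04571488 0.09539071] 0.4905810644460426 6.338438868988305 [ 1.17974956 -1.16760076  5.53094157]
296 V [254.57] S [251.99]
299 V [256.33] S [257.03]
302 V [254.49, 259.07] S [255.26]
330 V [243.97] S [232.15]
333 V [243.57] S []
336 V [242.93] S [239.82, 243.78]
250 [296.01, 321.4, 340.59] V [290.49, 326.71, 339.51]
254 [296.61, 305.47, 315.62, 319.77, 340.12] V [295.23, 303.35, 322.17, 323.75, 340.2]
w18 blob 38.72222222222222 [337.8068 248.628 ] [-0.0011  0.0143  0.0876]
w18 blob 1705.8055555555557 [306.4347 231.1497] [ 0.0111 -0.0067  0.0876]
w18 hole 26.48611111111111 [283.3647 245.1307] [ 0.0013 -0.0223  0.0876]
```

```bash
cat > asc.py <<'E'
from h import *; import sys
f=sys.argv[1]; y0,y1,x0,x1,k=map(int,sys.argv[2:7])
s=load(f); h=cv2.cvtColor(s['color'],cv2.COLOR_RGB2HSV)
for y in range(y0,y1,k):
    print(y,''.join('B' if (h[y,x,0]>100 and h[y,x,1]>100 and h[y,x,0]<130) else '#' if (h[y,x,1]<75 and h[y,x,2]>165) else 'o' if (h[y,x,1]<85 and h[y,x,2]<=165) else '-' if h[y,x,2]<150 else '.' for x in range(x0,x1,max(1,k//2) )))
E
python3 asc.py w18 206 290 268 368 2
```

```text
206 ...................################..............################...................................
208 .................#############.......................#############..................................
210 ................###########.............................############................................
212 ...............##########..................................##########...............................
214 ..............#########.....................................##########..............................
216 .............#########........................................#########.............................
218 ............#########..........................................########.............................
220 ............########...........................................#########............................
222 ...........#########............................................########............................
224 ...........#########............................................########............................
226 ...........#########..........................
[... 2609 characters left out ...]
oooooooooooooooooooooooooooooooooooooooo--............................
278 ...............-oooooooooooooooooooooooooooooooooooooooooooooooooooooo--............................
280 ...............-oooooooooooooooooooooooooooooooooooooooooooooooooooooo--............................
282 ...............--ooooooooooooooooooooooooooooooooooooooooooooooooooooo--............................
284 ...............--ooooooooooooooooooooooooooooooooooooooooooooooooooooo--............................
286 ...............-oooooooooooooooooooooooooooooooooooooooooooooooooooooo-.............................
288 ...............-oooooooooooooooooooooooooooooooooooooooooooooooooooooo-.............................
```

Emit:
jog_arm:
  motion:
    - [0,0,-0.0009,0,-0.1]
    - [0,0,-0.0009,0,-0.2]
    - [0,0,-0.0009,0,-0.3]
    - [0,0,0,0,-0.3]
    - [0,0,0,0,-0.3]
  grip_force: 35

```text
time_s: 19.0
tcp_pos: [0.4803, 0.0459, 0.0974]
eef_rot: [[-0.856, -0.517, -0.001], [-0.517, 0.856, 0.0], [0.0, 0.001, -1.0]]
contact_force: [0.0, 0.4, -0.9]
grip_width: 0.348
gripper_force: 8.4
```

```bash
python3 e.py w19|head -1; python3 asc.py w19 200 280 264 372 2
```

```text
19.05 [0.48035201 0.04594248 0.09741516] 0.3485879036372545 8.335220790468156 [-0.86926585  0.38239381 -0.99112878]
200 ................................#####################.......................................................
202 ...........................###############################..................................................
204 .......................######################################...............................................
206 .....................###########################################............................................
208 ..................##################..............#################.........................................
210 ................###############.......................###############.......................................
212 ...............############...............................############......................................
214 ..............##########.....................................##########.....................................
216 .............##########........................................##########...
[... 2835 characters left out ...]
......................
268 .................ooooooooooooooooooooooooooooooooooooooooooooooooooooooo-...................................
270 .................-oooooooooooooooooooooooooooooooooooooooooooooooooooooo-...................................
272 .................-oooooooooooooooooooooooooooooooooooooooooooooooooooooo-...................................
274 .................-oooooooooooooooooooooooooooooooooooooooooooooooooooooo-...................................
276 .................-oooooooooooooooooooooooooooooooooooooooooooooooooooooo-...................................
278 .................-oooooooooooooooooooooooooooooooooooooooooooooooooooooo-...................................
```

Emit:
jog_arm:
  motion:
    - [0,0,-0.0005,0,-0.4]
    - [0,0,-0.0006,0,-0.5]
    - [0,0,-0.0004,0,-0.58]
    - [0,0,0,0,-0.6]
    - [0,0,0,0,-0.6]
    - [0,0,0,0,-0.6]
  grip_force: 35

```text
time_s: 19.55
tcp_pos: [0.4806, 0.0458, 0.0991]
eef_rot: [[-0.856, -0.517, -0.0], [-0.517, 0.856, 0.0], [0.0, 0.0, -1.0]]
contact_force: [-0.7, -0.3, -1.9]
grip_width: 0.22
gripper_force: 34.8
```

```bash
python3 e.py w20|head -1; python3 asc.py w20 196 280 260 376 2
```

```text
19.6 [0.48057746 0.04585432 0.09909221] 0.21972588466951615 34.77287828922272 [ 0.84383449  0.53830993 -2.21268937]
196 ....................................................................................................................
198 ....................................................................................................................
200 ........................................................###.........................................................
202 ...............................................#####################................................................
204 .........................................###############################............................................
206 .....................................#########################################......................................
208 ..................................###############################################...................................
210 ...............................###################...............##################.................................
212 ............
[... 3397 characters left out ...]
.......ooooooooooooooooooooooooooooooooooooooooooooooooooooooooo-..............................
270 .............................-oooooooooooooooooooooooooooooooooooooooooooooooooooooo-...............................
272 .............................-oooooooooooooooooooooooooooooooooooooooooooooooooooooo-...............................
274 .............................-ooooooooooooooooooooooooooooooooooooooooooooooooooooo--...............................
276 .............................-ooooooooooooooooooooooooooooooooooooooooooooooooooooo--...............................
278 .............................-ooooooooooooooooooooooooooooooooooooooooooooooooooooo--...............................
```

Emit:
jog_arm:
  motion:
    - [0,0,-0.001,0,-0.6]
    - [0,0,-0.002,0,-0.6]
    - [0,0,-0.004,0,-0.6]
    - [0,0,-0.008,0,-0.6]
    - [0,0,-0.01,0,-0.6]
    - [0,0,-0.01,0,-0.6]
    - [0,0,0,0,-0.6]

```text
time_s: 20.18
tcp_pos: [0.4816, 0.0458, 0.1362]
eef_rot: [[-0.856, -0.517, 0.003], [-0.517, 0.856, -0.0], [-0.002, -0.002, -1.0]]
contact_force: [0.7, -0.7, -1.5]
grip_width: 0.223
gripper_force: 34.8
```

```bash
python3 e.py w21|head -1; python3 asc.py w21 196 272 260 376 2
```

```text
20.2333 [0.48132981 0.04580298 0.13521799] 0.22373471360603944 34.765575528144836 [-0.38563986 -0.10167263 -2.14515752]
196 ....................................................................................................................
198 ....................................................................................................................
200 .........................................................#..........................................................
202 ...............................................#####################................................................
204 ..........................................###############################...........................................
206 .....................................########################################.......................................
208 ..................................###############################################...................................
210 ...............................###################...............##################.................................
212 ........
[... 2917 characters left out ...]
ooooooooooooooooooooooooooooo##############ooooooooooooooooooooooooooooooooo-............------
262 ..................#####ooooooooooooooooooooooooooooooo######ooooooooooooooooooooooooooooooooooooo............-------
264 ........................ooooooooooooooooooooooooooooooooooooooooooooooooooooooooooooooooo-..................--------
266 ..........................ooooooooooooooooooooooooooooooooooooooooooooooooooooooooooooo....................---------
268 ............................ooooooooooooooooooooooooooooooooooooooooooooooooooooooooo-.....................---------
270 .............................-oooooooooooooooooooooooooooooooooooooooooooooooooooooo-.....................----------
```

Emit:
jog_arm:
  motion:
    - [0,0,-0.008,0,-0.6]
    - [0,0,-0.014,0,-0.6]
    - [0,0,-0.016,0,-0.6]
    - [0,0,-0.016,0,-0.6]
    - [0,0,-0.014,0,-0.6]
    - [0,0,-0.008,0,-0.6]
    - [0,0,-0.003,0,-0.6]
    - [-0.0052,0.0046,0,0,-0.6]
    - [-0.0104,0.0092,0,0,-0.6]
    - [-0.0174,0.0153,0,0,-0.6]
    - [-0.0174,0.0153,0,0,-0.6]
    - [-0.0174,0.0153,0,0,-0.6]

```text
time_s: 21.23
tcp_pos: [0.5076, 0.1333, 0.2121]
eef_rot: [[-0.856, -0.517, -0.001], [-0.517, 0.856, -0.0], [0.001, 0.001, -1.0]]
contact_force: [0.3, -0.8, -2.4]
grip_width: 0.223
gripper_force: 34.8
```

Emit:
jog_arm:
  motion:
    - [-0.0174,0.0153,0,0,-0.6]
    - [-0.0174,0.0153,0,0,-0.6]
    - [-0.0174,0.0153,0,0,-0.6]
    - [-0.0174,0.0153,0,0,-0.6]
    - [-0.0174,0.0153,0,0,-0.6]
    - [-0.0174,0.0153,0,0,-0.6]
    - [-0.0174,0.0153,0,0,-0.6]
    - [-0.0174,0.0153,0,0,-0.6]
    - [-0.0104,0.0092,0,0,-0.6]
    - [-0.0052,0.0046,0,0,-0.6]
    - [0,0,0,0,-0.6]
    - [0,0,0,0,-0.6]

```text
time_s: 22.23
tcp_pos: [0.5694, 0.3285, 0.2123]
eef_rot: [[-0.856, -0.517, -0.001], [-0.517, 0.856, -0.001], [0.001, 0.0, -1.0]]
contact_force: [-0.4, -0.6, -2.3]
grip_width: 0.217
gripper_force: 34.8
```

```bash
python3 e.py w22|head -1; python3 asc.py w22 150 300 230 400 4; python3 - <<'E'
from h import *
s=load('w22'); h=cv2.cvtColor(s['color'],cv2.COLOR_RGB2HSV)
for r in range(170,262,3): print(r,' '.join('%d/%d/%d'%tuple(h[r,c]) for c in range(289,349,5)))
E
```

```text
22.2833 [0.56949166 0.32805668 0.21268682] 0.22657034668623272 34.77490961551666 [-0.62308913  0.10695157 -2.22255031]
150 ..........................######ooo---------o--o----------oooooo-....................
154 .........................####oo-------o------o---o-----------oooooo-.................
158 .......................###oo---------o----oo-oo-o-o-------------ooooo-...............
162 .....................###oo------oo---------------------------------oooo..............
166 ....................##oo---------o--..................--------------ooooo............
170 ..................##oo---o-------......---................------------ooooo..........
174 ................###oo--o------.......-oooo-.................------o----oooooo-.......
178 ...............###o---------.........-oooo-............------------------oooooo......
182 .............####o-o-o-----...........----............--------..-------o-ooooooooo...
186 ...........#####oo-------..........................-----------....---------ooooooooo.
190 ..........######oo---oo-.............................-------.......--o-----oo
[... 5497 characters left out ...]

245 3/18/142 4/31/188 1/209/181 2/212/179 2/210/182 2/215/180 1/213/180 1/209/172 8/73/42 8/75/41 8/26/119 7/22/103
248 14/25/133 8/49/104 2/209/188 2/213/190 1/210/182 1/212/178 1/210/181 1/211/180 2/189/108 2/183/96 2/105/139 16/29/97
251 18/46/95 14/45/73 6/126/71 2/209/207 1/190/201 2/144/126 2/144/129 2/192/158 1/216/177 1/210/174 2/93/113 10/39/79
254 16/44/99 16/55/70 12/66/50 10/69/67 14/45/96 17/38/94 16/39/85 13/44/81 2/172/113 4/122/67 15/49/63 14/41/81
257 16/43/102 15/76/54 14/53/53 16/39/72 19/35/125 17/30/118 16/36/93 14/33/99 15/40/64 10/51/45 13/44/41 16/39/84
260 17/42/97 13/55/56 14/52/54 12/43/60 19/31/141 20/26/174 19/34/119 19/36/100 10/47/49 10/50/46 10/50/46 14/38/87
```

```bash
cat > ax.py <<'E'
from h import *; import sys
from scipy.optimize import least_squares
np.set_printoptions(precision=4,suppress=True)
def silh(s,rows,x0,x1,th):
    S=cv2.cvtColor(s['color'],cv2.COLOR_RGB2HSV)[:,:,1].astype(float); pts=[]
    for r0 in rows:
        c=cross(S[r0,x0:x1],x0,th)
        pts.append((r0,c))
    return pts
def hull(s,xy):
    a=np.linspace(0,2*np.pi,120); P=[]
    for rr,z in ((.012,.081),(.015,.076),(.015,.068)): P.append(np.c_[xy[0]+rr*np.cos(a),xy[1]+rr*np.sin(a),0*a+z])
    return cv2.convexHull(proj(s,np.vstack(P)).astype(np.float32))
def fit(s,pts,x0):
    f=lambda x:[cv2.pointPolygonTest(hull(s,x),(float(p[0]),float(p[1])),True) for p in pts]
    q=least_squares(f,x0,diff_step=1e-3,loss='soft_l1',f_scale=.7); return q.x,np.round(f(q.x),1)
E
python3 - <<'E'
from ax import *
s=load('w22')
for p in silh(s,range(212,240,2),294,346,85): print(p)
S=cv2.cvtColor(s['color'],cv2.COLOR_RGB2HSV)[:,:,1].astype(float)
for c in range(306,338,3): print(c,cross(S[216:246,c],216,85))
E
```

```text
(212, [343.84])
(214, [299.68, 303.16])
(216, [296.09, 303.03])
(218, [302.93])
(220, [303.21])
(222, [303.65, 338.97, 341.8])
(224, [304.39, 337.97, 342.76])
(226, [305.32, 343.49])
(228, [306.56, 335.81, 343.78])
(230, [308.52, 333.97, 343.61])
(232, [295.89, 299.42, 310.61, 332.14, 343.43])
(234, [294.42, 296.73, 297.2, 298.71, 299.71, 301.5, 314.1, 329.22, 343.23])
(236, [294.22, 298.5, 342.62])
(238, [300.22, 341.79])
306 [227.34]
309 [230.48]
312 [233.02]
315 [234.33]
318 [235.31]
321 [235.63]
324 [235.44]
327 [234.72]
330 [233.57, 239.64]
333 [231.1, 238.75]
336 [227.76, 241.68]
```

```bash
cat > rel.py <<'E'
from ax import *
def bore(f):
    s=load(f); h=cv2.cvtColor(s['color'],cv2.COLOR_RGB2HSV).astype(float)
    S=h[:,:,1]
    o=[]
    for c in (314,315,316,317,318,319): o.append([c,cross(S[196:222,c],196,75)])
    return o,[[r0,cross(S[r0,276:362],276,75)] for r0 in (222,225,228,231,234)]
E
python3 - <<'E'
from rel import *
a,b=bore('w21'); print(a);print(b)
s=load('w22'); pts=[(303.0,216),(302.93,218),(303.21,220),(303.65,222),(304.39,224),(305.32,226),(306.56,228),(308.52,230),(310.6,232),(315,234.33),(318,235.31),(321,235.63),(324,235.44),(327,234.72),(330,233.57),(332.14,232),(333.97,230),(335.81,228),(337.97,224),(338.97,222)]
x,e=fit(s,pts,[.5575,.3243]); print(x,e)
E
```

```text
[[314, [200.34, 208.9]], [315, [200.2, 208.81]], [316, [200.06, 208.76]], [317, [199.97, 208.7]], [318, [208.76]], [319, [200.15, 208.81]]]
[[222, [282.93, 291.74, 341.27, 349.98]], [225, [282.37, 290.69, 342.46, 351.17]], [228, [281.8, 289.89, 343.26, 351.43]], [231, [281.6, 289.87, 343.24, 351.76]], [234, [282.09, 290.22, 342.75, 351.35]]]
[0.5596 0.3271] [ 0.3  0.2  0.3  0.3  0.3  0.2  0.1  0.2 -0.1 -0.2 -0.3 -0.3 -0.3 -0.2
 -0.2  0.1  0.5  0.6  0.9  0.7]
```

```bash
python3 - <<'E'
from rel import *
s=load('w22'); st=r.get_state(); R,t=st['eef_rot'],st['tcp_pos']; print(st['time_s'],t)
T=dict(K=s['K'],R=s['R']@R,t=s['R']@t+s['t'])   # camera in tool frame
import pickle; pickle.dump(T,open('camtool.pkl','wb'))
print('cam in tool',-T['R'].T@T['t'])
print('back inner', onz(T,[[317,208.7]],.0911),'outer',onz(T,[[317,200]],.0911),'sides',onz(T,[[289.88,230],[343.25,230]],.0961),onz(T,[[289.88,230],[343.25,230]],.0911))
ax=np.array([.5596,.3271,.081]); print('axle in tool',R.T@(ax-t))
E
```

```text
22.2833 [0.5695 0.3281 0.2127]
cam in tool [ 0.0756  0.0003 -0.1431]
back inner [[0.0254 0.0007 0.0911]] outer [[0.0312 0.0007 0.0911]] sides [[ 0.0095 -0.0179  0.0961]
 [ 0.0095  0.0187  0.0961]] [[ 0.0108 -0.0175  0.0911]
 [ 0.0109  0.0183  0.0911]]
axle in tool [0.0088 0.0043 0.1317]
```

Emit:
jog_arm:
  motion:
    - [0,0.0039,0,0,-0.6]
    - [0,0,0.006,0,-0.6]
    - [0,0,0.01,0,-0.6]
    - [0,0,0.01,0,-0.6]
    - [0,0,0.004,0,-0.6]
    - [0,0,0,0,-0.6]
    - [0,0,0,0,-0.6]
    - [0,0,0,0,-0.6]

```text
time_s: 22.95
tcp_pos: [0.568, 0.332, 0.1837]
eef_rot: [[-0.856, -0.517, 0.001], [-0.517, 0.856, 0.0], [-0.001, -0.0, -1.0]]
contact_force: [0.4, -0.1, -1.1]
grip_width: 0.22
gripper_force: 34.8
```

```bash
python3 - <<'E'
from rel import *
s,st,S0=meas('w23')
for p in silh(s,range(208,250,2),280,352,85): print(p)
S=cv2.cvtColor(s['color'],cv2.COLOR_RGB2HSV)[:,:,1].astype(float)
for c in range(300,338,3): print(c,cross(S[196:256,c],196,85))
E
python3 asc.py w23 190 266 260 376 2
```

```text
23.0 [0.568  0.332  0.1837] 0.21739796861296537 34.774489402770996 [-0.2074 -0.2328 -2.1311]
(208, [283.06, 293.08, 339.49])
(210, [283.1, 290.77, 341.76])
(212, [282.39, 288.94, 343.6])
(214, [280.18, 287.21, 345.41])
(216, [286.1, 335.41, 336.71, 346.77])
(218, [285.28, 294.8, 297.31, 335.45, 339.18, 347.7])
(220, [284.26, 293.25, 296.75, 336.08, 340.53, 349.83])
(222, [283.33, 291.98, 296.42, 336.47, 341.88])
(224, [282.77, 291.14, 295.96, 336.64, 342.6])
(226, [282.56, 290.54, 296.03, 336.97, 343.16])
(228, [282.19, 289.92, 295.87, 336.68, 343.59])
(230, [281.89, 289.61, 296.43, 336.27, 343.52])
(232, [282.26, 289.75, 296.79, 335.81, 343.27])
(234, [282.58, 290.17, 297.92, 343.05, 350.58])
(236, [282.67, 290.9, 299.2, 333.93, 342.54, 350.42])
(238, [283.2, 292.03, 300.39, 332.31, 341.8, 350.04])
(240, [283.68, 294.19, 302.56, 330.44, 340.9, 349.16])
(242, [283.32, 296.06, 305.45, 328.1, 339.46, 348.47])
(244, [296.81, 308.96, 324.33, 337.81])
(246, [296.66, 338.07])
(248, [295.46, 328.41, 331.1, 339.29])
300 [204.41, 237.29]
303 [203.32, 240.35]
306 [202.25, 242.36, 254.29]
309 [
[... 4176 characters left out ...]
ooooooooooooo--....---..--oooooooooooooooooooooooooooo-----oooooooooooooooooooo---o-----.......
256 ........----ooooooooooooooooooooooooo-oooo-oooooooooooooooooooooooooooooooooooooooooooooooooooooooooo-ooo---........
258 ..........---ooooooooooooooooooooooooooooooooooooooooooooooooooooooooooooooooooooooooooooooooooooooo-o----..........
260 ............--oooooooooooooooooooooooooooooooooooooo###ooooooooooooooooooooooooooooooooooooooooooooo----............
262 ..............-ooooooooooooooooooooooooooooooooooooooooooooooooooooooooooooooooooooooooooooooooooo---...............
264 ................--ooooooooooooooooooooooooooooooooooooooooooooooooooooooooooooooooooooooooooooooo--.................
```

```bash
python3 - <<'E'
from rel import *; import pickle
s=load('w23'); st=r.get_state(); R,t=st['eef_rot'],st['tcp_pos']
pts=[(296.42,222),(295.96,224),(296.03,226),(295.87,228),(296.43,230),(296.79,232),(297.92,234),(299.2,236),(300.39,238),(302.56,240),(305.45,242),(309,244.02),(312,244.84),(315,245.42),(318,245.3),(321,244.83),(324,244.13),(327,242.67),(330,240.31),(332.31,238),(333.93,236),(335.81,232),(336.27,230),(336.68,228),(336.97,226),(336.64,224),(336.47,222)]
x,e=fit(s,pts,[.5596,.3271]); print(x,e)
print('axle in tool',R.T@(np.r_[x,.081]-t))
# ring vs shaft in w23: outer-back row
S=cv2.cvtColor(s['color'],cv2.COLOR_RGB2HSV)[:,:,1].astype(float)
T=pickle.load(open('camtool.pkl','rb'))
print(onz(T,[[317,200.0]],.0911))
# flaps check with scene
snap('scene','sc23'); 
E
python3 asc.py sc23 215 320 296 400 3
```

```text
[0.5598 0.3268] [ 0.7  0.4  0.5  0.1  0.3  0.   0.2  0.3  0.   0.1  0.2 -0.1 -0.  -0.2
 -0.1 -0.1 -0.2 -0.2  0.1  0.1  0.1  0.2  0.4  0.4  0.3  0.7  0.6]
axle in tool [ 0.0098 -0.0001  0.1027]
[[0.0312 0.0007 0.0911]]
215 ..........................................................................................o-o--ooooooooo
218 ..........................................................................................---oo-------oo
221 ..........................................................................................---o-o----o---
224 ..........................................................................................o-----o--oo--o
227 .........................................................................................ooo-o-oooo----o
230 ..........................................................................................oooo-o--o--o--
233 ..........................................................................................-oooooooooo---
236 ............................................................................................oooooooooooo
239 ......
[... 2232 characters left out ...]
-...................................ooooooBBBB
302 ...........................................------------.......................................ooooooBBBB
305 ...............................................---...........................................-ooooooBBBB
308 ................................................................................................oooBBBBo
311 ..................................................................................................ooBBBo
314 ...................................................................................................oBBBo
317 ...................................................................................................oBB--
```

Emit:
jog_arm:
  motion:
    - [0.0005,-0.0004,0,0,-0.6]
    - [0,0,0.002,0,-0.6]
    - [0,0,0.003,0,-0.6]
    - [0,0,0.003,0,-0.6]
    - [0,0,0.002,0,-0.6]
    - [0,0,0,0,-0.6]
    - [0,0,0,0,-0.6]

```text
time_s: 23.63
tcp_pos: [0.5675, 0.3313, 0.1729]
eef_rot: [[-0.856, -0.517, -0.0], [-0.517, 0.856, -0.0], [0.0, 0.0, -1.0]]
contact_force: [-1.0, 0.5, -2.0]
grip_width: 0.222
gripper_force: 34.8
```

```bash
python3 - <<'E'
from rel import *
s,st,S0=meas('w24')
for p in silh(s,range(206,246,3),280,352,85): print(p)
S=cv2.cvtColor(s['color'],cv2.COLOR_RGB2HSV)[:,:,1].astype(float)
for c in range(303,336,5): print(c,cross(S[196:256,c],196,85))
E
python3 asc.py w24 196 256 270 366 2
```

```text
23.6833 [0.5676 0.3314 0.1731] 0.2208337767188593 34.77473437786102 [-0.365  -0.3077 -1.8565]
(206, [295.88, 336.67])
(209, [291.84, 340.62])
(212, [282.07, 288.79, 343.74])
(215, [282.09, 286.51, 298.11, 301.44, 332.25, 335.76, 346.25])
(218, [280.23, 285.24, 294.76, 299.03, 334.24, 339.36, 347.79])
(221, [283.77, 292.47, 297.53, 335.75, 341.34, 348.84])
(224, [282.79, 291.05, 296.89, 336.88, 342.56])
(227, [282.38, 290.39, 337.46, 343.37])
(230, [281.88, 290.2, 295.69, 338.23, 343.3])
(233, [282.38, 290.42, 295.68, 338.02, 342.96])
(236, [282.69, 291.29, 295.83, 337.38, 342.31, 350.6])
(239, [283.65, 292.38, 297.43, 336.24, 340.98, 349.62])
(242, [283.23, 294.48, 298.85, 334.7, 338.96, 348.45])
(245, [295.48, 301.04, 332.05, 337.57])
303 [203.36, 246.44]
308 [201.44, 249.46, 252.89]
313 [200.47]
318 []
323 [200.75]
328 [202.55, 248.18, 252.87]
333 [204.53, 213.59, 215.89, 244.03, 253.53]
196 .............................................................-----------------------.---..--.---
198 ...........................................................---.-------------------..-.......
[... 2132 characters left out ...]
.....-------oo#######oo-...oooo##################ooo####ooooooo----oooooooooo----...........--
244 ......-ooooooooooo#######o.....ooo#########ooooooooooooooooooooo----ooooooooooooooooo----....---
246 -....-oooooooooooooo####oo--....-ooooooooooooooooooooooooooooo-....--oooooooooooooooooo--...----
248 ---..-oooooooooooooo###ooo---.....--ooooooooooooooooooooooo--........-ooooooooooooooooo--..-----
250 o----ooooooooooooooooooooo----.......---ooooooooooooooo--------......-ooooooooooooooooo---------
252 -ooooooooooooooooooooooooo---........---oooooooooooooo------------...-oooooooooooooooooo----oo--
254 ooooooooooooooooooooooooooo---------oooooooooooooooooooooooooooo------oooooooooooooooooooo-o-oo-
```

Emit:
jog_arm:
  motion:
    - [0,0,0.001,0,-0.6]
    - [0,0,0.0015,0,-0.6]
    - [0,0,0.0015,0,-0.6]
    - [0,0,0.0015,0,-0.6]
    - [0,0,0.0015,0,-0.6]
    - [0,0,0,0,-0.6]

```text
time_s: 24.18
tcp_pos: [0.5675, 0.3313, 0.1657]
eef_rot: [[-0.856, -0.517, -0.0], [-0.517, 0.856, -0.0], [0.0, 0.0, -1.0]]
contact_force: [-0.4, 0.9, -3.5]
grip_width: 0.225
gripper_force: 34.8
```

Emit:
jog_arm:
  motion:
    - [0,0,0.001,0,-0.6]
    - [0,0,0.0015,0,-0.6]
    - [0,0,0.0015,0,-0.6]
    - [0,0,0.0015,0,-0.6]
    - [0,0,0.001,0,-0.6]
    - [0,0,0,0,-0.6]

```text
time_s: 24.68
tcp_pos: [0.5675, 0.3313, 0.1593]
eef_rot: [[-0.856, -0.517, -0.0], [-0.517, 0.856, -0.0], [0.0, 0.0, -1.0]]
contact_force: [0.4, -0.5, -2.2]
grip_width: 0.221
gripper_force: 34.8
```

```bash
python3 - <<'E'
from rel import *
s,st,S0=meas('w25')
for p in silh(s,(224,230,236),280,352,85): print(p)
print(bore('w25')[0])
E
```

```text
24.7333 [0.5675 0.3313 0.1595] 0.221837187433273 34.77444112300873 [ 0.0615 -0.1852 -1.963 ]
(224, [282.81, 291.15, 297.87, 335.95, 342.54, 350.11])
(230, [281.89, 290.06, 295.6, 338.06, 343.29])
(236, [282.58, 291.3, 294.68, 339.28, 342.29])
[[314, [200.49, 208.56, 213.14]], [315, [200.38, 208.55]], [316, [200.24, 208.55, 212.88]], [317, [200.21, 208.48, 212.92]], [318, [200.29, 208.46, 213.05]], [319, [200.35, 208.48, 213.32]]]
```

Emit:
jog_arm:
  motion:
    - [0,0,0.001,0,-0.6]
    - [0,0,0.001,0,-0.6]
    - [0,0,0.001,0,-0.6]
    - [0,0,0,0,-0.6]
    - [0,0,0,0,-0.6]

```text
time_s: 25.15
tcp_pos: [0.5675, 0.3314, 0.1565]
eef_rot: [[-0.856, -0.517, -0.0], [-0.517, 0.856, -0.0], [0.0, 0.0, -1.0]]
contact_force: [-0.2, -0.3, -2.2]
grip_width: 0.225
gripper_force: 34.8
```

Emit:
jog_arm:
  motion:
    - [0,0,0.001,0,-0.6]
    - [0,0,0,0,-0.6]
    - [0,0,0,0,-0.6]

```text
time_s: 25.4
tcp_pos: [0.5676, 0.3313, 0.1556]
eef_rot: [[-0.856, -0.517, -0.0], [-0.517, 0.856, -0.0], [0.0, -0.0, -1.0]]
contact_force: [0.3, -0.0, -2.0]
grip_width: 0.218
gripper_force: 34.8
```

```bash
python3 - <<'E'
from rel import *
s,st,S0=meas('w26')
for p in silh(s,(224,230,236),280,352,85): print(p)
print(bore('w26')[0][2:5]); snap('side','si26'); snap('scene','sc26')
E
python3 asc.py sc26 330 400 350 450 2
```

```text
25.45 [0.5676 0.3314 0.1556] 0.22192380577377285 34.77417826652527 [ 1.0475  0.1182 -2.6592]
(224, [282.69, 290.78, 298.41, 335.34, 342.58, 350.06])
(230, [281.81, 290.03, 295.74, 338.09, 343.26])
(236, [282.61, 291.19, 294.32, 339.52, 342.17])
[[316, [200.32, 208.32, 214.03]], [317, [200.14, 208.36, 213.98]], [318, [200.04, 208.48, 214.03]]]
330 ...........................................ooooooooB-o.......................-......................
332 ..........................................ooooooooooo-..............................................
334 .........................................ooooooooooooooo-...............-...........................
336 ........................................oooooooooooooooo-..............-............................
338 ....................................---ooooooooooooooooo-...........................................
340 ................................--oooooooooooooooooooooooo--........-...............................
342 .............................-ooooo--..ooooooooooooooo-..-oooo--....................................
344 ................
[... 2219 characters left out ...]
ooooooooooooooooooooo-BBBBoooooooooooooo..............................
388 ............................-o###oooooooooooooooooo-BBBBooooooooo...................................
390 .............................o###oooooooooooooooooo-BBBBoooo-...........-...........................
392 ..............................oo##ooooooooooooooooo-BBBo................-...........................
394 ...............................oo#ooooooooooooooooooBBBo...............--..-........................
396 ...............................oo##oooooooooooo....oBBBo..............--............................
398 ................................oo##oo#############oBBBo###..........--..-..........................
```

Emit:
jog_arm:
  motion:
    - [0,0,0.0007,0,-0.6]
    - [0,0,0,0,-0.6]
    - [0,0,0,0,-0.6]

```text
time_s: 25.8
tcp_pos: [0.5676, 0.3313, 0.1549]
eef_rot: [[-0.856, -0.517, -0.0], [-0.517, 0.856, -0.0], [0.0, -0.0, -1.0]]
contact_force: [0.2, -0.1, -1.4]
grip_width: 0.222
gripper_force: 34.8
```

Emit:
jog_arm:
  motion:
    - [0,0,0.0006,0,-0.6]
    - [0,0,0,0,-0.6]
    - [0,0,0,0,-0.6]

```text
time_s: 26.05
tcp_pos: [0.5676, 0.3314, 0.1543]
eef_rot: [[-0.856, -0.517, -0.0], [-0.517, 0.856, -0.0], [0.0, 0.0, -1.0]]
contact_force: [-0.1, -0.4, -2.2]
grip_width: 0.221
gripper_force: 34.8
```

Emit:
jog_arm:
  motion:
    - [0,0,0.0005,0,-0.6]
    - [0,0,0,0,-0.6]
    - [0,0,0,0,-0.6]

```text
time_s: 26.3
tcp_pos: [0.5676, 0.3314, 0.1538]
eef_rot: [[-0.856, -0.517, -0.0], [-0.517, 0.856, -0.0], [0.0, -0.0, -1.0]]
contact_force: [0.6, -0.1, -1.9]
grip_width: 0.223
gripper_force: 34.8
```

Emit:
jog_arm:
  motion:
    - [0,0,0.0005,0,-0.6]
    - [0,0,0,0,-0.6]
    - [0,0,0,0,-0.6]
    - [0,0,0,0,-0.6]

```text
time_s: 26.63
tcp_pos: [0.5676, 0.3314, 0.1533]
eef_rot: [[-0.856, -0.517, 0.0], [-0.517, 0.856, 0.0], [-0.0, 0.0, -1.0]]
contact_force: [-0.5, 0.0, -1.1]
grip_width: 0.223
gripper_force: 34.8
```

```bash
python3 - <<'E'
from rel import *
s,st,S0=meas('w27')
for p in silh(s,(224,230,236),280,352,85): print(p)
print(bore('w27')[0][2:5])
E
```

```text
26.6833 [0.5676 0.3314 0.1533] 0.22448653997891155 34.77420151233673 [ 0.1068 -0.9351 -1.7476]
(224, [282.63, 290.78, 298.8, 335.24, 342.56, 350.06])
(230, [281.82, 290.03, 295.78, 338.04, 343.51])
(236, [282.62, 290.98, 294.42, 339.57, 342.17])
[[316, [200.34, 208.33, 214.77]], [317, [200.23, 208.36, 214.7]], [318, [200.25, 208.45, 214.84]]]
```

Emit:
jog_arm:
  motion:
    - [0,0,0.0006,0,-0.6]
    - [0,0,0,0,-0.6]
    - [0,0,0,0,-0.6]

```text
time_s: 26.93
tcp_pos: [0.5676, 0.3314, 0.1527]
eef_rot: [[-0.856, -0.517, -0.0], [-0.517, 0.856, 0.0], [0.0, 0.0, -1.0]]
contact_force: [0.2, -0.0, -1.7]
grip_width: 0.223
gripper_force: 34.8
```

Emit:
jog_arm:
  motion:
    - [0,0,0.0006,0,-0.6]
    - [0,0,0,0,-0.6]
    - [0,0,0,0,-0.6]

```text
time_s: 27.18
tcp_pos: [0.5676, 0.3314, 0.1521]
eef_rot: [[-0.856, -0.517, -0.0], [-0.517, 0.856, -0.0], [0.0, -0.0, -1.0]]
contact_force: [0.1, 0.2, -1.0]
grip_width: 0.22
gripper_force: 34.8
```

```bash
python3 - <<'E'
from rel import *
s,st,S0=meas('w28'); print(bore('w28')[0][2:5])
E
```

```text
27.2333 [0.5676 0.3314 0.1521] 0.22098490247020744 34.77125108242035 [-0.3156 -0.2758 -1.6835]
[[316, [200.43, 208.46, 215.19]], [317, [200.32, 208.48, 215.19]], [318, [200.35, 208.5, 215.27]]]
```

Emit:
jog_arm:
  motion:
    - [0,0,0.0006,0,-0.6]
    - [0,0,0,0,-0.6]
    - [0,0,0,0,-0.6]
    - [0,0,0,0,-0.6]

```text
time_s: 27.57
tcp_pos: [0.5676, 0.3314, 0.1515]
eef_rot: [[-0.856, -0.517, 0.0], [-0.517, 0.856, 0.0], [-0.0, -0.0, -1.0]]
contact_force: [0.6, 0.8, -0.8]
grip_width: 0.223
gripper_force: 34.8
```

```bash
python3 - <<'E'
from rel import *
s,st,S0=meas('w29'); print(bore('w29')[0][2:5]); print(st['wrist_torque'])
for p in silh(s,(224,230,236),280,352,85): print(p)
E
```

```text
27.6167 [0.5676 0.3314 0.1515] 0.22413046714417517 34.78394865989685 [ 0.8322 -0.4858 -2.3241]
[[316, [200.59, 208.58, 215.44]], [317, [200.56, 208.63, 215.32]], [318, [200.61, 208.64, 215.35]]]
[ 0.0314 -0.0689  0.0002]
(224, [282.64, 290.62, 299.1, 334.88, 342.46, 350.06])
(230, [281.88, 289.86, 295.86, 337.97, 343.58])
(236, [282.67, 290.81, 294.45, 339.62, 342.29])
```

Emit:
jog_arm:
  motion:
    - [0,0,-0.0006,0,-0.6]
    - [0,0,0,0,-0.6]
    - [0,0,0,0,-0.6]
    - [0,0,0,0,-0.6]
    - [0,0,0,0,-0.6]
    - [0,0,0,0,-0.6]

```text
time_s: 28.12
tcp_pos: [0.5675, 0.3314, 0.1521]
eef_rot: [[-0.856, -0.517, -0.0], [-0.517, 0.856, -0.0], [0.0, 0.0, -1.0]]
contact_force: [-0.8, -0.3, -1.3]
grip_width: 0.225
gripper_force: 34.8
```

```bash
python3 - <<'E'
from rel import *
s,st,S0=meas('w30'); print(bore('w30')[0][2:5])
print(workorder.finish_job())
E
```

```text
28.1667 [0.5675 0.3314 0.1521] 0.22176410042102948 34.782148003578186 [ 0.2438  0.2344 -2.1509]
[[316, [200.39, 208.35, 215.22]], [317, [200.33, 208.32, 215.3]], [318, [200.34, 208.37, 215.36]]]
the job is handed in; nothing more can be done
None
```

I handed the job in at 28 s: both flaps are folded back, and the spread ring is round the shaft at the groove, just above the brass washer, with the pliers still gripped and squeezed; the hand-in gave no verdict.

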